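# Load a profile length against the router's stops

### The job

Draw the longer of the two slotted aluminium profiles lengthwise out of the slanted stock rack and load it on the router bed: laid flat in under the gantry, brought up against the side stop, then slid along it until its end butts firmly against the end stop, snug to both when you let go. Lay and push it firmly but gently, without dropping or ramming it, and leave the other two pieces in the rack and the things lying about where they are.

Things in the scene. Friction and masses are not known exactly. Their poses are not given: they have to be found in the camera images.
- stock_mid (a point): Centre of the piece to load: square slotted aluminium profile, 30 x 30 x 160 mm, 0.15 to 0.31 kg, in any one of the rack's three pockets. z runs along it; in the rack z points out of the pocket, up and towards the robot, 45 degrees from vertical; y is level, across the rack; x points up and away from the robot. x and y are normal to its sides.
- short_mid (a point): Centre of the shorter slotted profile (30 x 30 mm, 115 mm long), in another pocket of the rack, axes likewise. To be left in the rack.
- tube_mid (a point): Centre of a plain round aluminium tube (30 mm diameter, 145 mm long), in another pocket, z along the tube. To be left in the rack.
- rack: Grey sheet-metal stock rack, fixed, 222 mm wide along y; origin on the table under its middle, x away from the robot. Three pockets at y = -78, 0, +78 mm lean 45 degrees from vertical, mouths up and towards -x. The lower end of each piece rests with its centre at x = 30, z = 30 mm.
- router: Bench-top router, fixed; origin on the table under its middle, x away from the robot, y to the left. Slotted aluminium bed, 340 mm along x (-170 to +170), 240 mm along y, top 40 mm above the table. Its two steel stops form a corner (see corner), and a gantry spans the bed (see gantry).
- corner (a point): Inner corner of the stops at bed level (router x = 110, y = -65, z = 40 mm; axes as the router's). Stops are 16 mm high. The end stop's face is x = 0 here, from y = -35 to +105 mm; the side stop's face is y = 0, only from x = -90 to 0 mm. The loaded piece touches both: its centre is at x = -80, y = +15, z = +15 mm here, its length along x. Contact is to be felt: readings are a little off.
- strap: Dark steel strap clamp with a bolt, 75 x 26 mm, 40 mm high, lying loose on the router bed at the left, in front of the gantry. Origin under its middle. Leave alone.
- brush: Bench brush with wooden handle lying on the table, at the right. Leave alone.
- oil: White oil bottle with black cap, 60 mm diameter, 160 mm high, at the right. Leave alone.
- wrench: Steel wrench lying on the table between router and rack. Leave alone.
- mug: White mug, 80 mm diameter, 95 mm high, at the left. Leave alone.
- strap_mid (a point): Middle of the rack's cover strap, which crosses all three pockets (fixed to the rack, axes as the rack's). Measured along a piece from its lower end, the strap spans 20 to 60 mm, side walls reach 72 mm (4 mm clear each side) and the sloping plate under it 105 mm. The strap is 5 mm clear of the piece: it must be drawn out lengthwise some 65 mm before it can be lifted away.
- gantry (a point): Middle of the lower front edge of the gantry (router x = -3, y = 0, z = 145 mm, axes as the router's). The gantry runs from here 71 mm towards +x and up to 270 mm above the table; side plates at y = -134 and +134 mm; spindle parked at y = 50 to 110 mm. 105 mm free above the bed. The loaded piece's near end is 47 mm in front of it, so a hand holding it there must lean back towards the robot.
- side_stop: Side stop: steel bar bolted to the router bed along x, 90 x 22 mm, 16 mm high; origin under its middle, 11 mm behind its working face, which looks to +y (router axes). Rigid: bring the piece against it until it is clearly felt (5 N or so).
- end_stop: End stop: steel bar bolted to the router bed across y, 22 x 140 mm, 16 mm high; origin under its middle, 11 mm behind its working face, which looks to -x (router axes). Rigid: a push of 5 to 15 N is firm; come up to bed and stops at 15 mm/s or slower, as 1 mm too far already presses with tens of newtons.

How it is judged:
By the outcome, as a careful person would: the job done as asked, in the order asked, and still so for the second after the job is handed in, with the robot touching nothing.
It also fails if it takes over 64 s, if anything falls off the work surface, if the arm or the gripper's body presses on something with over 40 N, if the wrist force passes 120 N, or if a joint passes its speed limit or range.

### The arm

A 6-joint arm with a two-finger parallel gripper is mounted at the origin on the work surface. World frame = base frame: x ahead of the robot, y to its left, z up, the work surface at z = 0. Lengths are in m, angles in rad, forces in N, time in s.
With the tool pointing down it reaches from about 0.25 to 0.725 m from the base axis. Payload 4 kg.
Tool frame: the origin (TCP) lies at the very end of the fingers, on their centre line; the grasp point (between the pads) lies 19 mm behind it (bot.pinch_z is the distance from the TCP to the grasp point, in m); z points along the fingers, x is the direction in which the jaws open and shut, and the axes are right-handed (so a half turn about z gives the same grasp; the last joint's range is limited). The gripper opens to 85 mm and grips with 20 to 120 N. Pads are 22 mm wide; open, the fingers measure 114 mm over their backs; the gripper's body (76 mm by 85 mm) begins 54 mm behind the grasp point. The pads swing forward as they close: fully open they stand 13 mm farther back than shut.
Start: joints at [-1.268, 0.241, 0.005, 1.335, 0, 1.571], TCP at [0.149, -0.477, 0.231] pointing down, gripper open.
Joint ranges: [-2.72, 2.72], [-1.05, 1.87], [-1.09, 1.28], [-1.99, 2.15], [-1.42, 1.44], [-3.14, 3.14]. Speed limits (rad/s): [2.79, 2.79, 3.14, 3.14, 3.14, 3.14].

### API

Orientations are given as a unit quaternion [x, y, z, w].
In Python, from workcell import bot gives the robot as it stands. The module is installed in compiled form; this text tells all that it offers.
- The arm moves only by the shell command python3 -m inch 'ROWS'. ROWS is JSON, a list of rows, each a list of 7 numbers: the shift along the tool's x, y, z scaled (see below), then the turn, a rotation vector about the tool's x, y, z scaled (see below), then the gripper command: -1 is fully open, 1 is shut, values between are in proportion. In form: [[x, y, z, wx, wy, wz, gripper], ...]. A call has exactly 8 rows; each row shifts and turns the commanded pose from where the row before left it, along the tool's axes as they then stand; what a row does not reach is not made up. The controller multiplies each number of a shift by 2.5 cm and each number of a turn by 180 degrees. A row lasts 1/10 s, in which the tool goes at most 50 mm and 8.59 degrees, less where a joint would pass 70% of its speed; a pose out of reach is approached as far as the arm can. A call with a number of a shift or a turn outside -1 to 1 is refused whole. A call with a gripper value outside its range is refused whole. The fingers move at their own pace and stop on an object; the grip force is fixed at half the most. Time passes only in rows, so rows that do not move let the fingers close, or fill a call up. It gives the time, the measured TCP pose, the force and the opening at its end, in the units of the state.
- bot.get_obs(): the state, without advancing time (a new reading comes with each control period).
- bot.camera(name): name is "scene" or "side" or "wrist"; returns (picture, depth): 384x512x3 uint8, blue, green, red; 384x512 float32, m along the optical axis (not along the pixel's ray), 0 where there is no reading.
- bot.get_calibration(name): a dict with "vfov" (degrees; the focal length in pixels is half the picture's height over the tangent of half this angle, whatever the lens; pixels are square), "cx", "cy" (the principal point, pixels), "dist_coeffs" ([k1, k2, p1, p2, k3] as OpenCV has them; the pictures are not rectified), "R" (3x3) and "t" (3): a world point X has camera coordinates R X + t. Camera axes: x right, y down, z forward; pixel columns grow to the right and rows downward; lengths in m; the calibration is good to about 2 mm. A picture is of the moment at which its call begins: read the wrist's pose just before it. get_calibration takes no time and is no camera call; for the wrist camera it gives the pose at the moment of the call.
- bot.job_done(): hands the job in, once; it reports no verdict.
The state is a dict: "clock": time; "joint_pos": joint angles; "joint_vel": joint speeds; "tau": joint torques, N m; "eef_pos": TCP position; "tool_rot": TCP orientation; "ft_force": force on the tool from outside, world axes, zero at the start; "ft_torque": the same for the moment, N m; "grip_width": finger opening in m.
Only numpy, scipy, OpenCV 4.12 (cv2) and the standard library are available. Lean on these libraries where they do the work, as an engineer would, in place of code of your own. Each camera call takes 0.05 s, during which the arm holds its last target.

## Working session

There is one attempt and no reset: what is moved stays moved. The work goes in short steps, Python scripts to look and compute and a shell command to move; the robot and the scene stay as the last step left them, time stands still between calls to the robot, and variables do not carry over. Pictures are saved under pics/ and viewed, and the job is handed in when it is done.

```bash
mkdir -p pics; cat > h.py <<'E'
import numpy as np,cv2
from workcell import bot
from scipy.spatial.transform import Rotation as R
def K(c,shape=(384,512)):
    f=shape[0]/2/np.tan(np.radians(c['vfov'])/2)
    return np.array([[f,0,c['cx']],[0,f,c['cy']],[0,0,1.]])
def ray(c,uv):
    p=cv2.undistortPoints(np.array(uv,float).reshape(-1,1,2),K(c),np.array(c['dist_coeffs'],float)).reshape(-1,2)
    d=np.c_[p,np.ones(len(p))]
    Rm=np.array(c['R']);t=np.array(c['t'])
    return -Rm.T@t, d@Rm
def onz(c,uv,z):
    o,d=ray(c,uv); s=(z-o[2])/d[:,2]; return o+d*s[:,None]
def dep(c,uv,D):
    o,d=ray(c,uv); uv=np.array(uv).reshape(-1,2).astype(int)
    return o+d*D[uv[:,1],uv[:,0]][:,None]
def proj(c,X):
    Rm=np.array(c['R']);t=np.array(c['t'])
    return cv2.projectPoints(np.array(X,float).reshape(-1,1,3),cv2.Rodrigues(Rm)[0],t,K(c),np.array(c['dist_coeffs'],float))[0].reshape(-1,2)
E
python3 - <<'E'
from h import *
import pickle
o=bot.get_obs();print({k:np.round(v,3) for k,v in o.items()},bot.pinch_z)
s={}
for n in ['scene','side','wrist']:
    c=bot.get_calibration(n);p,d=bot.camera(n);s[n]=(c,p,d)
    cv2.imwrite(f'pics/a_{n}.png',p); print(n,{k:np.round(v,3).tolist() for k,v in c.items()})
pickle.dump(s,open('a.pkl','wb'))
E
```

```text
{'clock': np.float64(0.0), 'joint_pos': array([-1.268,  0.241,  0.004,  1.335,  0.   ,  1.571]), 'joint_vel': array([ 0.   , -0.001, -0.001,  0.002,  0.001, -0.001]), 'tau': array([-1.0000e-03, -3.7232e+01,  2.5241e+01,  1.7000e-02,  0.0000e+00,
        0.0000e+00]), 'eef_pos': array([ 0.149, -0.477,  0.23 ]), 'tool_rot': array([ 0.806, -0.592, -0.001, -0.001]), 'ft_force': array([0.618, 0.006, 0.889]), 'ft_torque': array([-0.001, -0.032,  0.008]), 'grip_width': np.float64(0.085)} 0.0187
scene {'vfov': 56.943, 'cx': 255.592, 'cy': 191.784, 'dist_coeffs': [-0.064, 0.0, 0.0, 0.0, 0.0], 'R': [[-0.782, 0.624, 0.002], [0.541, 0.68, -0.495], [-0.31, -0.385, -0.869]], 't': [0.431, -0.273, 1.473]}
side {'vfov': 47.033, 'cx': 252.522, 'cy': 183.435, 'dist_coeffs': [-0.057, 0.0, 0.0, 0.0, 0.0], 'R': [[0.976, -0.217, 0.002], [-0.153, -0.694, -0.703], [0.153, 0.686, -0.711]], 't': [-0.548, 0.196, 1.297]}
wrist {'vfov': 65.632, 'cx': 256.216, 'cy': 194.644, 'dist_coeffs': [-0.067, 0.0, 0.0, 0.0, 0.0], 'R': [[0.298, -0.955, -0.002], [-0.903, -0.282, 0.323], [-0.309, -0.095, -0.946]], 't': [-0.499, -0.041, 0.381]}
```

View pics/a_scene.png

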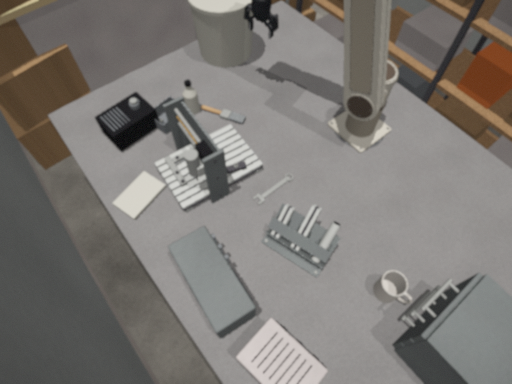

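View pics/a_side.png

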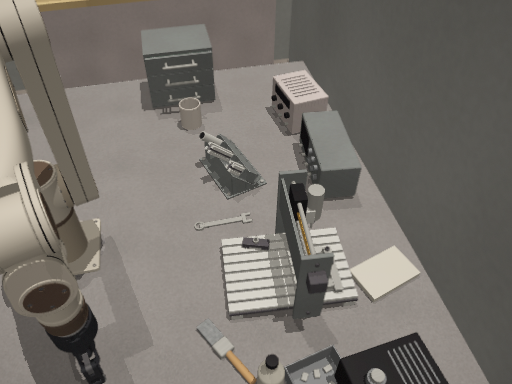

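View pics/a_wrist.png

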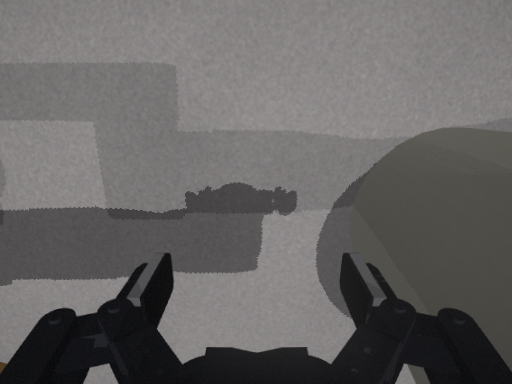

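```bash
python3 - <<'E'
from h import *
import pickle
s=pickle.load(open('a.pkl','rb'))
c,p,d=s['scene'];a=cv2.resize(p[190:280,250:350],None,fx=6,fy=6,interpolation=cv2.INTER_CUBIC);cv2.imwrite('pics/b1.png',a)
c,p,d=s['side'];a=cv2.resize(p[125:205,190:290],None,fx=6,fy=6,interpolation=cv2.INTER_CUBIC);cv2.imwrite('pics/b2.png',a)
a=cv2.resize(p[170:320,210:360],None,fx=4,fy=4,interpolation=cv2.INTER_CUBIC);cv2.imwrite('pics/b3.png',a)
c,p,d=s['scene'];a=cv2.resize(p[95:210,150:270],None,fx=5,fy=5,interpolation=cv2.INTER_CUBIC);cv2.imwrite('pics/b4.png',a)
for n in ['scene','side']:
  print(n,(s[n][2]>0).mean())
E
```

```text
scene 0.9962412516276041
side 0.9961191813151041
```

View pics/b1.png

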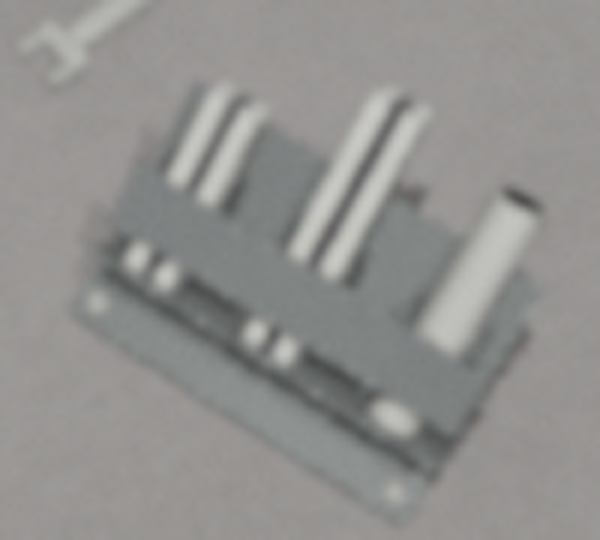

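View pics/b2.png

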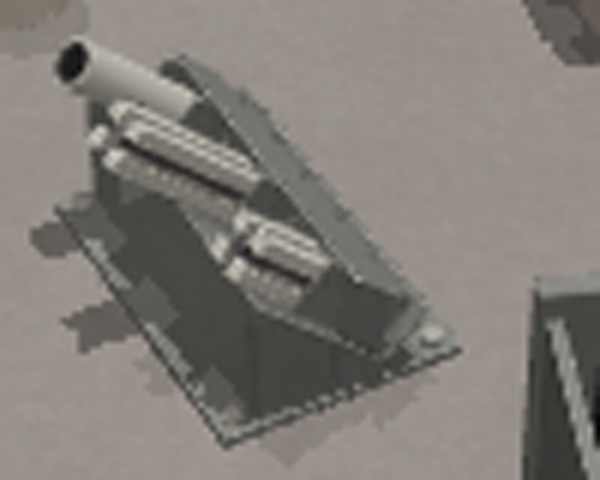

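View pics/b3.png

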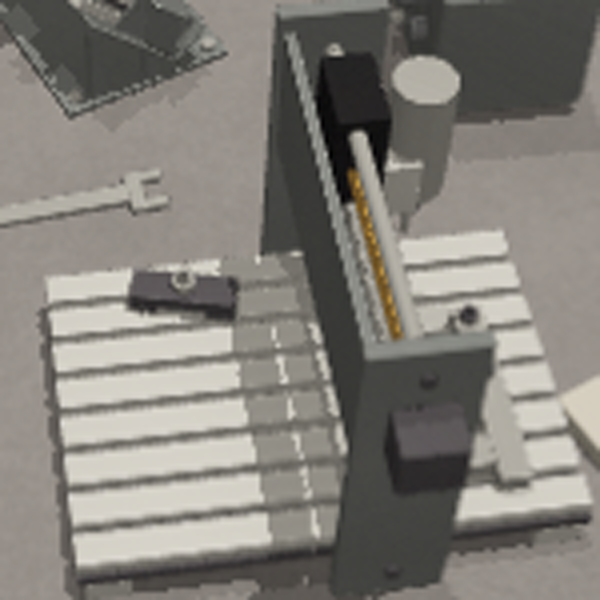

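View pics/b4.png

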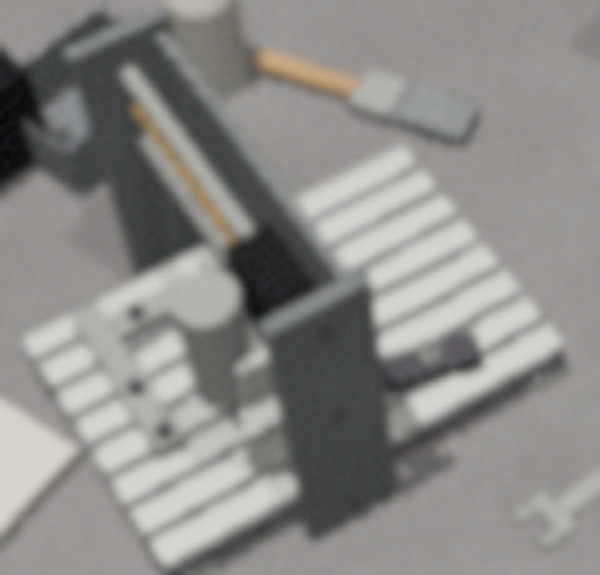

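```bash
python3 - <<'E'
from h import *
import pickle
s=pickle.load(open('a.pkl','rb'))
q={'side':(4,np.array([210,170]),[(47,277),(76,562),(590,510),(503,232)]),'scene':(5,np.array([150,95]),[(560,340),(405,150),(22,343),(165,565)])}
for n,(f,o,l) in q.items():
    c=s[n][0]; uv=(np.array(l)+.5)/f+o-.5; X=onz(c,uv,.04); print(n,np.round(X,4).tolist())
    for i in range(4):
        e=X[(i+1)%4]-X[i]; print(np.linalg.norm(e).round(4),np.degrees(np.arctan2(e[1],e[0])).round(2))
    # depth cloud
    c,p,d=s[n]; vv,uu=np.mgrid[0:384,0:512]; P=dep(c,np.c_[uu.ravel(),vv.ravel()],d)
    m=(abs(P[:,2]-.04)<.006)&(d.ravel()>0)&(np.linalg.norm(P[:,:2]-X[:,:2].mean(0),axis=1)<.25)
    print(m.sum(),np.median(P[m,2]),cv2.minAreaRect(P[m,:2].astype(np.float32)*1000))
    s[n+'P']=P
# rack
q={'side':(6,np.array([190,125]),[(228,443),(460,350),(60,207)]),'scene':(6,np.array([250,190]),[(75,310),(405,525)])}
for n,(f,o,l) in q.items():
    c=s[n][0]; uv=(np.array(l)+.5)/f+o-.5; print(n,np.round(onz(c,uv,.003),4).tolist())
    print(np.round(dep(c,np.round(uv),s[n][2]),4).tolist())
E
```

```text
side [[0.4495, -0.0886, 0.04], [0.429, -0.317, 0.04], [0.7628, -0.3535, 0.04], [0.7869, -0.1205, 0.04]]
0.2293 -95.13
0.3358 -6.25
0.2343 84.09
0.339 174.6
5395 0.04002045060412618 ((607.2431640625, -223.6820526123047), (282.6668395996094, 341.3717041015625), 85.02779388427734)
scene [[0.4507, -0.0898, 0.04], [0.4317, -0.3115, 0.04], [0.7702, -0.3414, 0.04], [0.7873, -0.1145, 0.04]]
0.2225 -94.9
0.3399 -5.05
0.2275 85.68
0.3376 175.79
2259 0.038351743743299194 ((608.7283325195312, -215.04092407226562), (277.7690124511719, 342.0302734375), 83.92070007324219)
side [[0.5002, 0.0987, 0.003], [0.6404, 0.1408, 0.003], [0.4364, 0.3084, 0.003]]
[[0.5014, 0.0971, 0.0064], [0.6386, 0.1373, 0.0064], [0.4378, 0.3053, 0.0059]]
scene [[0.6387, 0.1455, 0.003], [0.577, 0.3557, 0.003]]
[[0.6388, 0.1452, 0.005], [0.5767, 0.3552, 0.0021]]
```

```bash
python3 - <<'E'
from h import *
import pickle
s=pickle.load(open('a.pkl','rb'))
c=s['scene'][0]
f=lambda l:(np.array(l)+.5)/6+np.array([250,190])-.5
print('longtop',onz(c,f([(405,98)]),.154))
d=s['scene'][2]
for nm,pt in dict(longtop=(385,130),longlow=(310,240),shorttop=(225,105),shortlow=(190,175),tubetop=(510,215),tubelow=(445,335),longL=(415,120),strap=(330,300)).items():
    print(nm,np.round(dep(c,f([pt]),d),4))
c,_,d=s['side']
g=lambda l:(np.array(l)+.5)/4+np.array([210,170])-.5
print('strapclamp',onz(c,g([(130,295),(237,295),(183,275)]),.07))
o=bot.get_obs();c=s['wrist'][0];C=-np.array(c['R']).T@c['t'];T=R.from_quat(o['tool_rot'])
print('cam in tool',T.inv().apply(C-o['eef_pos']), (np.array(c['R'])@T.as_matrix()).round(3).tolist())
E
```

```text
longtop [[0.46812919 0.20641318 0.154     ]]
longtop [[0.4781 0.2069 0.1295]]
longlow [[0.536  0.2184 0.0868]]
shorttop [[0.5293 0.1372 0.1149]]
shortlow [[0.5615 0.1483 0.0866]]
tubetop [[0.4646 0.2858 0.1375]]
tubelow [[0.5153 0.3031 0.0831]]
longL [[0.4713 0.2182 0.1504]]
strap [[0.5485 0.2494 0.0801]]
strapclamp [[ 0.50087919 -0.13955017  0.07      ]
 [ 0.57371185 -0.15562482  0.07      ]
 [ 0.54081869 -0.13044344  0.07      ]]
cam in tool [-7.70301156e-05 -8.38477856e-02 -1.42315434e-01] [[1.0, 0.0, 0.0], [-0.0, 0.946, -0.323], [-0.0, 0.323, 0.946]]
```

```bash
cat >> h.py <<'E'
from scipy.spatial.transform import Slerp
def plan(p1,R1,n,g,p0=None,R0=None):
    """straight line + slerp, print per row numbers"""
    o=bot.get_obs()
    p=np.array(o['eef_pos'] if p0 is None else p0);r=R.from_quat(o['tool_rot']) if R0 is None else R0
    rv=(r.inv()*R1).as_rotvec()/n; dp=(np.array(p1)-p)/n
    if abs(rv).max()>.1499: print('ROT TOO FAST')
    rows=[]
    for i in range(n):
        a=r.inv().apply(dp)/.025; b=rv/np.pi
        rows.append([round(x,3) for x in a]+[round(x,4) for x in b]+[g])
        a=np.round(a,3);p=p+r.apply(a*.025); r=r*R.from_rotvec(np.round(b,4)*np.pi)
        if abs(a).max()>1: print('FAST')
    for i in range(0,n,8): print(str(rows[i:i+8]).replace('-0.0,','0,').replace('0.0,','0,').replace(' ',''))
    return p,r
def down(yaw,lean=0):
    """tool x at world yaw (deg); lean: tool z tilts forward (toward tool y side)"""
    y=np.radians(yaw);x=np.array([np.cos(y),np.sin(y),0]);z=np.array([0,0,-1.]);M=np.c_[x,np.cross(z,x),z]
    return R.from_matrix(M)*R.from_rotvec([-np.radians(lean),0,0])
def st():
    o=bot.get_obs();print(round(float(o['clock']),2),'p',np.round(o['eef_pos'],4),'q',np.round(o['tool_rot'],4),'F',np.round(o['ft_force'],1),'w',round(float(o['grip_width']),4),'J',np.round(o['joint_pos'],2))
E
python3 -c "
from h import *
R1=down(106.6)
print((R.from_quat(bot.get_obs()['tool_rot']).inv()*R1).as_rotvec(degrees=True))
plan([.470,.207,.25],R1,32,-0.2)
"
```

```text
[-1.41144185e-01  2.14936728e-03 -1.79252499e+02]
[[np.float64(-0.696),np.float64(-0.638),np.float64(-0.023),np.float64(-0.0),np.float64(0.0),np.float64(-0.0311),-0.2],[np.float64(-0.631),np.float64(-0.703),np.float64(-0.023),np.float64(-0.0),np.float64(0.0),np.float64(-0.0311),-0.2],[np.float64(-0.559),np.float64(-0.761),np.float64(-0.023),np.float64(-0.0),np.float64(0.0),np.float64(-0.0311),-0.2],[np.float64(-0.482),np.float64(-0.812),np.float64(-0.023),np.float64(-0.0),np.float64(0.0),np.float64(-0.0311),-0.2],[np.float64(-0.401),np.float64(-0.855),np.float64(-0.023),np.float64(-0.0),np.float64(0.0),np.float64(-0.0311),-0.2],[np.float64(-0.315),np.float64(-0.89),np.float64(-0.023),np.float64(-0.0),np.float64(0.0),np.float64(-0.0311),-0.2],[np.float64(-0.227),np.float64(-0.917),np.float64(-0.023),np.float64(-0.0),np.float64(0.0),np.float64(-0.0311),-0.2],[np.float64(-0.137),np.float64(-0.934),np.float64(-0.023),np.float64(-0.0),np.float64(0.0),np.float64(-0.0311),-0.2]]
[[np.float64(-0.045),np.float64(-0.943),np.float64(-0.023),np.float64(-0.0),np.float64(0.0),np.float64(-0.0311),-
[... 1968 characters left out ...]
11),-0.2],[np.float64(0.935),np.float64(0.132),np.float64(-0.023),np.float64(-0.0),np.float64(0.0),np.float64(-0.0311),-0.2],[np.float64(0.918),np.float64(0.223),np.float64(-0.023),np.float64(-0.0),np.float64(0.0),np.float64(-0.0311),-0.2],[np.float64(0.892),np.float64(0.311),np.float64(-0.023),np.float64(-0.0),np.float64(0.0),np.float64(-0.0311),-0.2],[np.float64(0.857),np.float64(0.397),np.float64(-0.023),np.float64(-0.0),np.float64(0.0),np.float64(-0.0311),-0.2],[np.float64(0.814),np.float64(0.478),np.float64(-0.023),np.float64(-0.0),np.float64(0.0),np.float64(-0.0311),-0.2],[np.float64(0.764),np.float64(0.555),np.float64(-0.023),np.float64(-0.0),np.float64(0.0),np.float64(-0.0311),-0.2]]
```

```bash
python3 -m inch '[[-0.70,-0.64,-0.02,0,0,-0.031,-0.2],[-0.63,-0.70,-0.02,0,0,-0.031,-0.2],[-0.56,-0.76,-0.02,0,0,-0.031,-0.2],[-0.48,-0.81,-0.02,0,0,-0.031,-0.2],[-0.40,-0.86,-0.02,0,0,-0.031,-0.2],[-0.32,-0.89,-0.02,0,0,-0.031,-0.2],[-0.23,-0.92,-0.02,0,0,-0.031,-0.2],[-0.14,-0.93,-0.02,0,0,-0.031,-0.2]]' && python3 -m inch '[[-0.04,-0.94,-0.02,0,0,-0.031,-0.2],[0.05,-0.94,-0.02,0,0,-0.031,-0.2],[0.14,-0.93,-0.02,0,0,-0.031,-0.2],[0.23,-0.92,-0.02,0,0,-0.031,-0.2],[0.32,-0.89,-0.02,0,0,-0.031,-0.2],[0.40,-0.85,-0.02,0,0,-0.031,-0.2],[0.48,-0.81,-0.02,0,0,-0.031,-0.2],[0.56,-0.76,-0.02,0,0,-0.031,-0.2]]'
```

```text
clock: 0.95
eef_pos: [0.2295, -0.3051, 0.2351]
tool_rot: [0.971, -0.24, -0.0, -0.0]
ft_force: [1.1, -1.0, -0.2]
grip_width: 0.0515
clock: 1.75
eef_pos: [0.3103, -0.1348, 0.2392]
tool_rot: [0.989, 0.147, -0.0, -0.0]
ft_force: [0.8, 0.4, -0.7]
grip_width: 0.0512
```

```bash
python3 -m inch '[[0.63,-0.70,-0.02,0,0,-0.031,-0.2],[0.70,-0.64,-0.02,0,0,-0.031,-0.2],[0.76,-0.56,-0.02,0,0,-0.031,-0.2],[0.81,-0.49,-0.02,0,0,-0.031,-0.2],[0.85,-0.41,-0.02,0,0,-0.031,-0.2],[0.89,-0.32,-0.02,0,0,-0.031,-0.2],[0.92,-0.23,-0.02,0,0,-0.031,-0.2],[0.93,-0.14,-0.02,0,0,-0.031,-0.2]]' && python3 -m inch '[[0.94,-0.05,-0.02,0,0,-0.031,-0.2],[0.94,0.04,-0.02,0,0,-0.031,-0.2],[0.94,0.13,-0.02,0,0,-0.031,-0.2],[0.92,0.22,-0.02,0,0,-0.031,-0.2],[0.89,0.31,-0.02,0,0,-0.031,-0.2],[0.86,0.40,-0.02,0,0,-0.031,-0.2],[0.81,0.48,-0.02,0,0,-0.031,-0.2],[0.76,0.56,-0.02,0,0,-0.031,-0.2]]'
python3 - <<'E'
from h import *
import pickle
st()
c=bot.get_calibration('wrist');p,d=bot.camera('wrist');pickle.dump((c,p,d),open('w1.pkl','wb'));cv2.imwrite('pics/w1.png',p);st()
E
```

```text
clock: 2.55
eef_pos: [0.3919, 0.0356, 0.2431]
tool_rot: [0.859, 0.511, -0.0, -0.0]
ft_force: [0.9, -0.5, 0.9]
grip_width: 0.0512
clock: 3.35
eef_pos: [0.4737, 0.2056, 0.2469]
tool_rot: [0.601, 0.799, -0.0, -0.0]
ft_force: [0.2, -0.2, -0.7]
grip_width: 0.0513
3.35 p [0.4737 0.2056 0.2469] q [ 6.008e-01  7.994e-01 -4.000e-04 -2.000e-04] F [ 0.2 -0.2 -0.7] w 0.0513 J [ 0.41  0.27  0.08  1.39 -0.    0.13]
3.4 p [0.4754 0.2087 0.2466] q [ 5.988e-01  8.009e-01  1.200e-03 -4.000e-04] F [2.6 2.3 0.3] w 0.0513 J [0.41 0.27 0.09 1.38 0.   0.13]
```

View pics/w1.png

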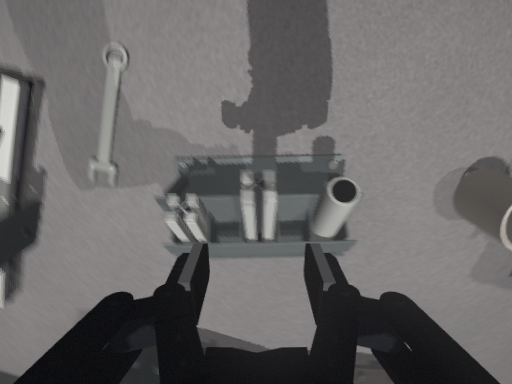

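```bash
python3 - <<'E'
from h import *
import pickle
st();o=bot.get_obs()
c=bot.get_calibration('wrist');p,d=bot.camera('wrist');pickle.dump((c,p,d,o),open('w2.pkl','wb'))
cv2.imwrite('pics/w2.png',cv2.resize(p[130:280,150:370],None,fx=3.6,fy=3.6,interpolation=cv2.INTER_CUBIC))
E
```

```text
3.4 p [0.4754 0.2087 0.2466] q [ 5.988e-01  8.009e-01  1.200e-03 -4.000e-04] F [2.6 2.3 0.3] w 0.0513 J [0.41 0.27 0.09 1.38 0.   0.13]
```

View pics/w2.png

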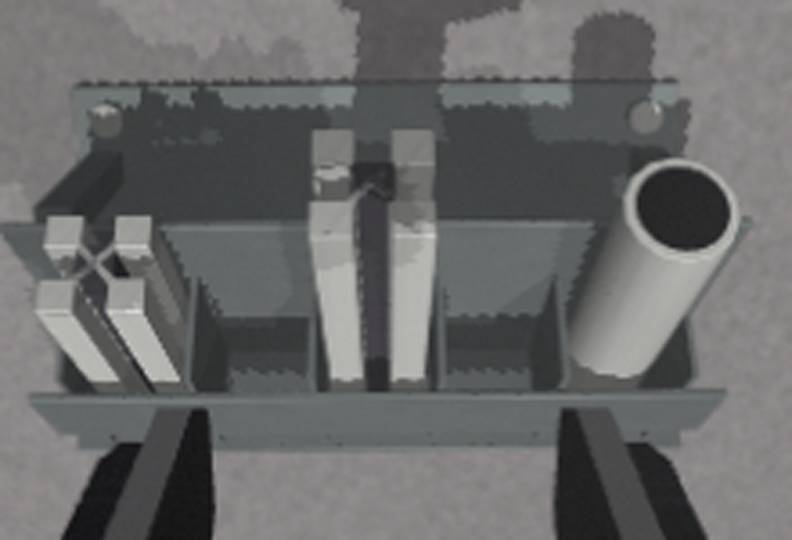

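```bash
python3 - <<'E'
from h import *
import pickle
c,p,d,o=pickle.load(open('w2.pkl','rb'))
f=lambda l:(np.array(l)+.5)/3.6+np.array([150,130])-.5
def dm(l):
    out=[]
    for q in f(l):
        u,v=np.round(q).astype(int); w=d[v-1:v+2,u-1:u+2]; oo,r=ray(c,[q]); out.append(oo+r[0]*np.median(w))
    return np.array(out)
E=dm([(332,150),(412,150),(332,218),(412,218)]);print(E.round(4).tolist(),'endc',E.mean(0))
T=dm([(336,270),(412,270),(346,340),(408,340),(350,370),(408,370)]);print(T.round(4).tolist())
ax=(T[0]+T[1]-T[4]-T[5]);ax/=np.linalg.norm(ax);print('axis',ax,np.degrees(np.arctan2(ax[1],ax[0]))-180,np.degrees(np.arcsin(ax[2])))
# strap upper edge & base edges
for l,z in (([(20,225),(735,222)],None),([(35,393),(722,392)],None)):
    q=dm(np.array(l)+[[15,5],[-15,5]]);print(q.round(4).tolist(),np.degrees(np.arctan2(*(q[1]-q[0])[[1,0]])))
q=onz(c,f([(78,85),(676,80)]),.003);print(q,np.degrees(np.arctan2(*(q[1]-q[0])[[1,0]])))
print('edge pts top face (15 normal):')
# edge between end & top faces: z of it = end centre + x*.015
e=onz(c,f([(310,236),(436,236)]),E.mean(0)[2]+.0106);print(e, np.linalg.norm(e[1]-e[0]))
st()
E
```

```text
[[0.4615, 0.1917, 0.1369], [0.4561, 0.2103, 0.1368], [0.4739, 0.1957, 0.15], [0.4686, 0.2137, 0.1503]] endc [0.46502617 0.20286385 0.14348738]
[[0.4899, 0.2008, 0.1405], [0.4848, 0.219, 0.1397], [0.5232, 0.2116, 0.1056], [0.5181, 0.2288, 0.1057], [0.5406, 0.2172, 0.088], [0.5356, 0.2345, 0.0879]]
axis [-0.68138382 -0.2149886   0.6996399 ] -342.4885967072375 44.39812040053325
[[0.5207, 0.1156, 0.0932], [0.4532, 0.29, 0.1368]] 111.15833477573725
[[0.5777, 0.1287, 0.0869], [0.5183, 0.3281, 0.0879]] 106.59658192260432
[[0.49901792 0.09953688 0.003     ]
 [0.43563302 0.30869127 0.003     ]] 106.85959728359497
edge pts top face (15 normal):
[[0.47826125 0.19183025 0.15408738]
 [0.47002613 0.2198712  0.15408738]] 0.02922520408832434
3.45 p [0.4744 0.2069 0.2465] q [ 6.011e-01  7.992e-01  1.000e-04 -3.000e-04] F [-0.5  0.7 -0.3] w 0.0509 J [0.41 0.27 0.08 1.38 0.   0.13]
```

```bash
python3 - <<'E'
from h import *
p,r=plan([.4853,.2090,.1178],down(106.7),8,-0.2)
print(p)
E
```

```text
[[np.float64(-0.005),np.float64(0.055),np.float64(0.643),np.float64(-0.0),np.float64(-0.0),np.float64(-0.0004),-0.2],[np.float64(-0.005),np.float64(0.055),np.float64(0.643),np.float64(-0.0),np.float64(-0.0),np.float64(-0.0004),-0.2],[np.float64(-0.006),np.float64(0.055),np.float64(0.643),np.float64(-0.0),np.float64(-0.0),np.float64(-0.0004),-0.2],[np.float64(-0.006),np.float64(0.055),np.float64(0.643),np.float64(-0.0),np.float64(-0.0),np.float64(-0.0004),-0.2],[np.float64(-0.006),np.float64(0.055),np.float64(0.643),np.float64(-0.0),np.float64(-0.0),np.float64(-0.0004),-0.2],[np.float64(-0.006),np.float64(0.055),np.float64(0.643),np.float64(-0.0),np.float64(-0.0),np.float64(-0.0004),-0.2],[np.float64(-0.006),np.float64(0.055),np.float64(0.643),np.float64(-0.0),np.float64(-0.0),np.float64(-0.0004),-0.2],[np.float64(-0.006),np.float64(0.055),np.float64(0.643),np.float64(-0.0),np.float64(-0.0),np.float64(-0.0004),-0.2]]
[0.48523107 0.20895032 0.11789836]
```

```bash
python3 -m inch '[[0,0.06,0.65,0,0,-0.0004,-0.2],[0,0.06,0.8,0,0,-0.0004,-0.2],[0,0.06,0.8,0,0,-0.0004,-0.2],[-0.01,0.06,0.8,0,0,-0.0004,-0.2],[-0.01,0.05,0.8,0,0,-0.0004,-0.2],[-0.01,0.05,0.65,0,0,-0.0004,-0.2],[-0.01,0.05,0.4,0,0,-0.0004,-0.2],[-0.01,0.05,0.24,0,0,-0.0004,-0.2]]'
python3 - <<'E'
from h import *
p,d=bot.camera('wrist');cv2.imwrite('pics/w3.png',p);st()
E
```

```text
clock: 4.25
eef_pos: [0.4839, 0.206, 0.1179]
tool_rot: [0.599, 0.801, -0.001, -0.0]
ft_force: [-0.1, 0.9, 0.1]
grip_width: 0.0507
4.3 p [0.484  0.206  0.1175] q [ 5.987e-01  8.010e-01 -9.000e-04 -4.000e-04] F [ 0.   0.4 -1. ] w 0.0512 J [ 0.4   0.37 -0.12  1.08 -0.    0.12]
```

View pics/w3.png

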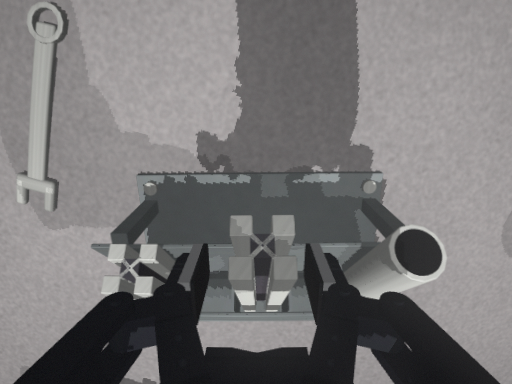

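```bash
python3 -m inch '[[0.05,0.04,0,0,0,0,-0.2],[0.05,0.04,0,0,0,0,-0.2],[0,0,0,0,0,0,1],[0,0,0,0,0,0,1],[0,0,0,0,0,0,1],[0,0,0,0,0,0,1],[0,0,0,0,0,0,1],[0,0,0,0,0,0,1]]'
python3 - <<'E'
from h import *
p,d=bot.camera('wrist');cv2.imwrite('pics/w4.png',p);st()
E
```

```text
clock: 5.1
eef_pos: [0.4863, 0.21, 0.1198]
tool_rot: [0.598, 0.801, 0.001, 0.0]
ft_force: [-1.2, -0.2, 6.1]
grip_width: 0.0287
5.15 p [0.4862 0.21   0.1198] q [5.984e-01 8.012e-01 9.000e-04 4.000e-04] F [-1.4 -1.6  6.1] w 0.029 J [ 0.41  0.37 -0.11  1.08  0.    0.12]
```

View pics/w4.png

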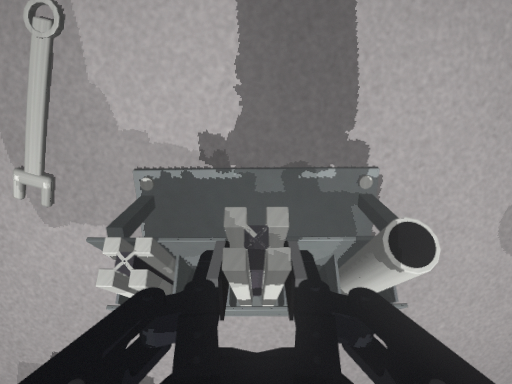

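```bash
python3 -m inch '[[0,-0.1,-0.1,0,0,0,1],[0,-0.25,-0.25,0,0,0,1],[0,-0.35,-0.35,0,0,0,1],[0,-0.45,-0.45,0,0,0,1],[0,-0.5,-0.5,0,0,0,1],[0,-0.5,-0.5,0,0,0,1],[0,-0.5,-0.5,0,0,0,1],[0,-0.5,-0.5,0,0,0,1]]'
python3 - <<'E'
from h import *
p,d=bot.camera('wrist');cv2.imwrite('pics/w5.png',p);p,d=bot.camera('side');cv2.imwrite('pics/s5.png',cv2.resize(p[100:250,150:350],None,fx=4,fy=4));st()
E
```

```text
clock: 5.95
eef_pos: [0.4092, 0.1869, 0.1984]
tool_rot: [0.598, 0.801, -0.0, 0.0]
ft_force: [0.8, 1.0, -2.0]
grip_width: 0.0289
6.05 p [0.4084 0.1867 0.1989] q [ 5.983e-01  8.012e-01 -1.000e-04 -2.000e-04] F [-0.   0.2 -1.2] w 0.0287 J [ 0.43  0.16 -0.18  1.23  0.    0.14]
```

View pics/w5.png

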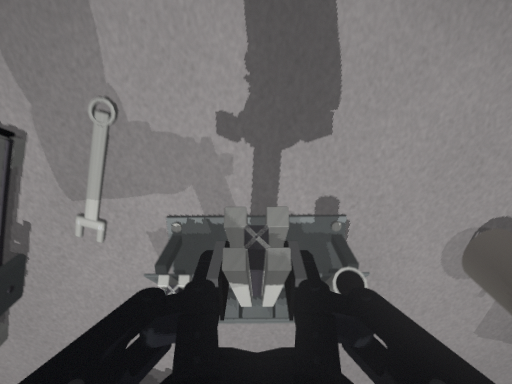

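View pics/s5.png

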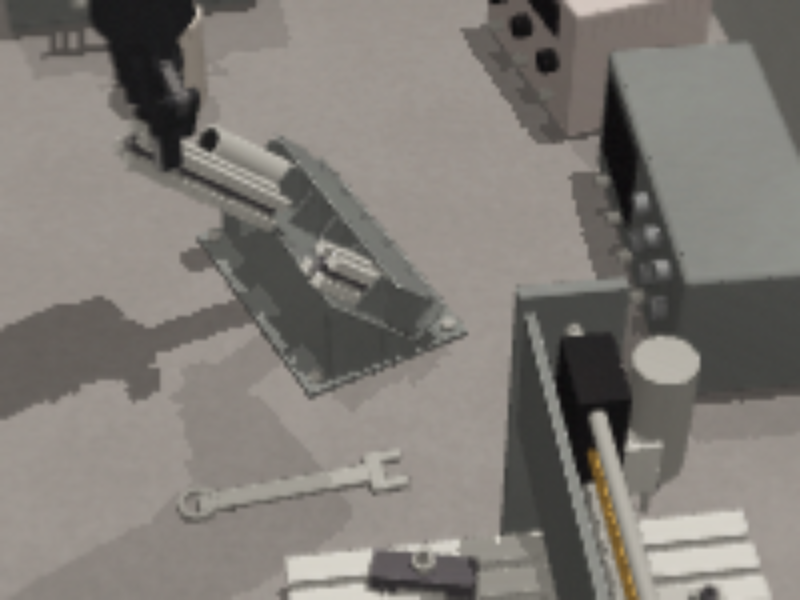

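```bash
sed -i 's/round(x,3) for x in a/round(float(x),2) for x in a/;s/round(x,4) for x in b/round(float(x),4) for x in b/;s/np.round(a,3)/np.round(a,2)/' h.py; python3 - <<'E'
from h import *
st()
p,r=plan([.405,.12,.26],down(99,23),8,1)
p,r=plan([.447,-.24,.12],down(84.9,45),16,1,p,r)
print(p,r.as_quat())
E
```

```text
6.05 p [0.4084 0.1867 0.1989] q [ 5.983e-01  8.012e-01 -1.000e-04 -2.000e-04] F [-0.   0.2 -1.2] w 0.0287 J [ 0.43  0.16 -0.18  1.23  0.    0.14]
[[-0.31,-0.11,-0.31,-0.016,-0.0011,0.0051,1],[-0.32,-0.09,-0.31,-0.016,-0.0011,0.0051,1],[-0.32,-0.07,-0.31,-0.016,-0.0011,0.0051,1],[-0.32,-0.05,-0.31,-0.016,-0.0011,0.0051,1],[-0.32,-0.03,-0.31,-0.016,-0.0011,0.0051,1],[-0.32,-0.01,-0.31,-0.016,-0.0011,0.0051,1],[-0.33,0.01,-0.31,-0.016,-0.0011,0.0051,1],[-0.33,0.04,-0.31,-0.016,-0.0011,0.0051,1]]
[[-0.91,-0.17,0.31,-0.0076,-0.0027,0.0041,1],[-0.9,-0.17,0.31,-0.0076,-0.0027,0.0041,1],[-0.9,-0.16,0.31,-0.0076,-0.0027,0.0041,1],[-0.9,-0.16,0.32,-0.0076,-0.0027,0.0041,1],[-0.9,-0.16,0.32,-0.0076,-0.0027,0.0041,1],[-0.9,-0.15,0.33,-0.0076,-0.0027,0.0041,1],[-0.9,-0.15,0.33,-0.0076,-0.0027,0.0041,1],[-0.9,-0.14,0.33,-0.0076,-0.0027,0.0041,1]]
[[-0.9,-0.14,0.34,-0.0076,-0.0027,0.0041,1],[-0.9,-0.14,0.34,-0.0076,-0.0027,0.0041,1],[-0.9,-0.13,0.35,-0.0076,-0.0027,0.0041,1],[-0.9,-0.13,0.35,-0.0076,-0.0027,0.0041,1],[-0.89,-0.13,0.36,-0.0076,-0.0027,0.0041,1],[-0.89,-0.12,0.36,-0.0076,-0.0027,0.0041,1],[-0.89,-0.12,0.37,-0.0076,-0.0027,0.0041,1],[-0.89,-0.12,0.37,-0.0076,-0.0027,0.0041,1]]
[ 0.44702784 -0.23967474  0.12016316] [0.68131178 0.62372455 0.25936513 0.28197814]
```

```bash
python3 -m inch '[[-0.31,-0.11,-0.31,-0.016,-0.0011,0.0051,1],[-0.32,-0.09,-0.31,-0.016,-0.0011,0.0051,1],[-0.32,-0.07,-0.31,-0.016,-0.0011,0.0051,1],[-0.32,-0.05,-0.31,-0.016,-0.0011,0.0051,1],[-0.32,-0.03,-0.31,-0.016,-0.0011,0.0051,1],[-0.32,-0.01,-0.31,-0.016,-0.0011,0.0051,1],[-0.33,0.01,-0.31,-0.016,-0.0011,0.0051,1],[-0.33,0.04,-0.31,-0.016,-0.0011,0.0051,1]]' && python3 -m inch '[[-0.91,-0.17,0.31,-0.0076,-0.0027,0.0041,1],[-0.9,-0.17,0.31,-0.0076,-0.0027,0.0041,1],[-0.9,-0.16,0.31,-0.0076,-0.0027,0.0041,1],[-0.9,-0.16,0.32,-0.0076,-0.0027,0.0041,1],[-0.9,-0.16,0.32,-0.0076,-0.0027,0.0041,1],[-0.9,-0.15,0.33,-0.0076,-0.0027,0.0041,1],[-0.9,-0.15,0.33,-0.0076,-0.0027,0.0041,1],[-0.9,-0.14,0.33,-0.0076,-0.0027,0.0041,1]]' && python3 -m inch '[[-0.9,-0.14,0.34,-0.0076,-0.0027,0.0041,1],[-0.9,-0.14,0.34,-0.0076,-0.0027,0.0041,1],[-0.9,-0.13,0.35,-0.0076,-0.0027,0.0041,1],[-0.9,-0.13,0.35,-0.0076,-0.0027,0.0041,1],[-0.89,-0.13,0.36,-0.0076,-0.0027,0.0041,1],[-0.89,-0.12,0.36,-0.0076,-0.0027,0.0041,1],[-0.89,-0.12,0.37,-0.0076,-0.0027,0.0041,1],[-0.89,-0.12,0.37,-0.0076,-0.0027,0.0041,1]]'
python3 - <<'E'
from h import *
import pickle
bot.camera('side')
st();o=bot.get_obs()
c=bot.get_calibration('wrist');p,d=bot.camera('wrist');pickle.dump((c,p,d,o),open('w6.pkl','wb'));cv2.imwrite('pics/w6.png',cv2.rotate(p,cv2.ROTATE_180));c=bot.get_calibration('side');p,d=bot.camera('side');pickle.dump((c,p,d,o),open('s6.pkl','wb'));cv2.imwrite('pics/s6.png',cv2.resize(p[150:330,170:370],None,fx=3,fy=3));st()
E
```

```text
clock: 6.85
eef_pos: [0.4053, 0.1199, 0.2568]
tool_rot: [0.636, 0.745, 0.151, 0.13]
ft_force: [-0.5, -0.4, -1.0]
grip_width: 0.0289
clock: 7.65
eef_pos: [0.4259, -0.0595, 0.1864]
tool_rot: [0.664, 0.689, 0.206, 0.206]
ft_force: [0.1, 0.1, -1.5]
grip_width: 0.029
clock: 8.45
eef_pos: [0.4474, -0.2391, 0.1168]
tool_rot: [0.682, 0.623, 0.259, 0.281]
ft_force: [0.5, 1.1, -0.8]
grip_width: 0.0292
8.5 p [ 0.4472 -0.2418  0.1155] q [0.6836 0.6222 0.2578 0.2813] F [ 0.5 -3.6 -3.3] w 0.029 J [-0.76  0.08 -0.91 -0.08  0.45 -0.51]
8.6 p [ 0.4471 -0.2388  0.1162] q [0.6832 0.623  0.2588 0.2796] F [-0.9  0.6 -2.3] w 0.0283 J [-0.76  0.07 -0.91 -0.07  0.45 -0.51]
```

View pics/w6.png

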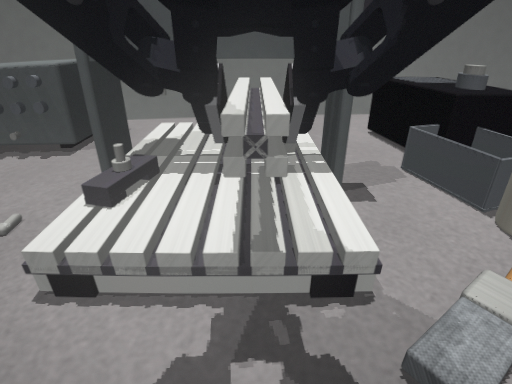

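View pics/s6.png

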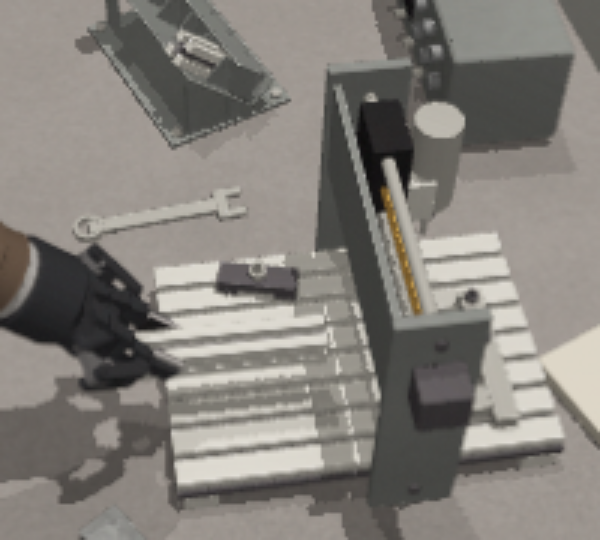

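```bash
python3 - <<'E'
from h import *
import pickle
c,p,d,o=pickle.load(open('w6.pkl','rb'))
g=cv2.rotate(p,cv2.ROTATE_180)
cv2.imwrite('pics/w6a.png',cv2.resize(g[60:300,30:400],None,fx=2.15,fy=2.15,interpolation=cv2.INTER_CUBIC))
vv,uu=np.mgrid[0:384,0:512]; P=dep(c,np.c_[uu.ravel(),vv.ravel()],d).reshape(384,512,3)[::-1,::-1]
b=g.mean(2)
# bed top mask
m=(abs(P[...,2]-.04)<.004)&(b>100)
for v in (200,220,240,246,250,252,254,256,258,260): print(v,P[v,130].round(4),P[v,330].round(4),int(b[v,130]))
# piece
for q in [(234,145),(278,145),(234,165),(278,165),(236,120),(276,120),(240,100),(270,100),(243,85),(267,85)]: print(q,P[q[1],q[0]].round(4))
np.save('P6.npy',P)
E
```

```text
200 [ 0.5144 -0.1426  0.04  ] [ 0.4984 -0.309   0.0399] 230
220 [ 0.4997 -0.1447  0.0294] [ 0.473  -0.3011  0.0368] 172
240 [ 0.4565 -0.1585  0.04  ] [ 0.4604 -0.298   0.0277] 226
246 [ 0.4504 -0.1601  0.0396] [ 0.4372 -0.289   0.0404] 227
250 [ 0.4458 -0.1614  0.0397] [ 0.4338 -0.2879  0.04  ] 227
252 [ 0.4434 -0.1621  0.04  ] [ 0.433  -0.2878  0.039 ] 217
254 [ 0.4429 -0.162   0.0389] [ 0.4325 -0.2878  0.0378] 129
256 [ 0.4438 -0.1613  0.0366] [ 0.4327 -0.288   0.0361] 130
258 [ 0.4445 -0.1607  0.0344] [ 0.4325 -0.2882  0.0346] 130
260 [ 0.4437 -0.1607  0.0334] [ 0.4321 -0.2882  0.0333] 130
(234, 145) [ 0.433  -0.2298  0.1109]
(278, 145) [ 0.43   -0.2517  0.1112]
(234, 165) [ 0.4159 -0.2291  0.1069]
(278, 165) [ 0.4136 -0.2491  0.107 ]
(236, 120) [ 0.416  -0.2307  0.1276]
(276, 120) [ 0.4138 -0.2477  0.1277]
(240, 100) [ 0.4487 -0.234   0.1305]
(270, 100) [ 0.4451 -0.2494  0.1308]
(243, 85) [ 0.5146 -0.2394  0.13  ]
(267, 85) [ 0.5126 -0.2567  0.13  ]
```

View pics/w6a.png

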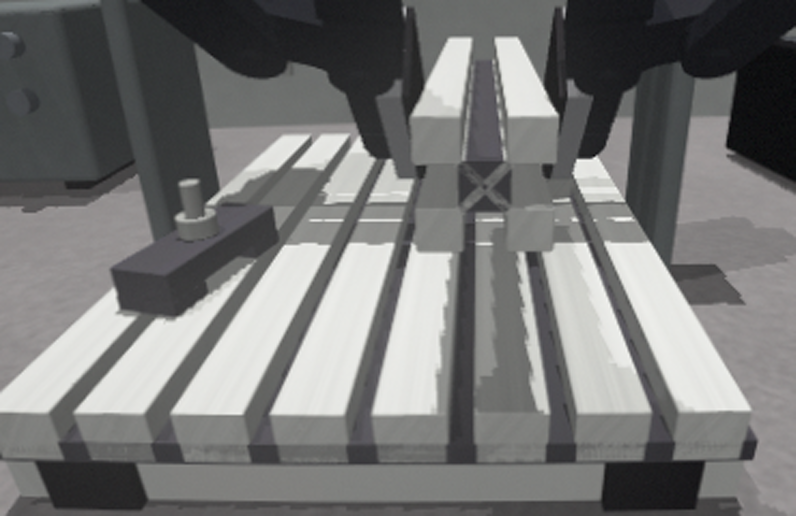

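```bash
python3 - <<'E'
from h import *
import pickle
c,p,d,o=pickle.load(open('w6.pkl','rb'))
f=lambda l:np.array([511,383])-((np.array(l)+.5)/2.15+np.array([30,60])-.5)
for nm,l in dict(right=[(750,412),(628,225)],left=[(2,412),(280,137)],r7L=[(677,412),(585,225)],r6R=[(645,412),(560,225+25)],r2R=[(150,412),(347,137)],front=[(2,413),(750,413)],r5=[(372,412),(418,250)]).items():
    X=onz(c,f(l),.04);e=X[1]-X[0];print(nm,X.round(4).tolist(),np.degrees(np.arctan2(e[1],e[0])).round(2),np.linalg.norm(e).round(4))
M=R.from_quat(bot.get_obs()['tool_rot']).as_matrix();print(M.round(4));print('toolx yaw',np.degrees(np.arctan2(M[1,0],M[0,0])),'lean',np.degrees(np.arccos(-M[2,2])))
E
```

```text
right [[0.429, -0.3181, 0.04], [0.577, -0.3258, 0.04]] -2.95 0.1482
left [[0.4485, -0.096, 0.04], [0.781, -0.1168, 0.04]] -3.58 0.3331
r7L [[0.4314, -0.2967, 0.04], [0.579, -0.3043, 0.04]] -2.98 0.1478
r6R [[0.4324, -0.2873, 0.04], [0.5499, -0.2858, 0.04]] 0.74 0.1175
r2R [[0.4456, -0.1421, 0.04], [0.774, -0.1682, 0.04]] -4.54 0.3295
front [[0.448, -0.0962, 0.04], [0.4285, -0.3179, 0.04]] -95.03 0.2225
r5 [[0.4403, -0.208, 0.04], [0.5563, -0.2216, 0.04]] -6.69 0.1168
[[ 0.0899  0.7065  0.702 ]
 [ 0.9959 -0.0675 -0.0596]
 [ 0.0053  0.7045 -0.7097]]
toolx yaw 84.84362040601292 lean 44.789528469535874
```

```bash
python3 - <<'E'
from h import *
p,r=plan([.452,-.2395,.085],down(85,45),4,1)
p,r=plan([.5582,-.2478,.070],down(85,45),12,1,p,r)
E
```

```text
[[0,-0.18,0.26,-0.0003,-0.0001,-0.0004,1],[0,-0.18,0.26,-0.0003,-0.0001,-0.0004,1],[0,-0.19,0.26,-0.0003,-0.0001,-0.0004,1],[0,-0.19,0.26,-0.0003,-0.0001,-0.0004,1]]
[[0,0.22,0.29,0,0,0,1],[0,0.22,0.29,0,0,0,1],[0,0.22,0.29,0,0,0,1],[0,0.22,0.29,0,0,0,1],[0,0.22,0.29,0,0,0,1],[0,0.22,0.29,0,0,0,1],[0,0.22,0.29,0,0,0,1],[0,0.22,0.29,0,0,0,1]]
[[0,0.22,0.29,0,0,0,1],[0,0.22,0.29,0,0,0,1],[0,0.22,0.29,0,0,0,1],[0,0.22,0.29,0,0,0,1]]
```

```bash
python3 -m inch '[[0,-0.18,0.26,-0.0003,0,-0.0004,1],[0,-0.18,0.26,-0.0003,0,-0.0004,1],[0,-0.19,0.26,-0.0003,0,-0.0004,1],[0,-0.19,0.26,-0.0003,0,-0.0004,1],[0,0.22,0.29,0,0,0,1],[0,0.22,0.29,0,0,0,1],[0,0.22,0.29,0,0,0,1],[0,0.22,0.29,0,0,0,1]]' && python3 -m inch '[[0,0.22,0.29,0,0,0,1],[0,0.22,0.29,0,0,0,1],[0,0.22,0.29,0,0,0,1],[0,0.22,0.29,0,0,0,1],[0,0.22,0.29,0,0,0,1],[0,0.22,0.29,0,0,0,1],[0,0.22,0.29,0,0,0,1],[0,0.22,0.29,0,0,0,1]]'
python3 - <<'E'
from h import *
import pickle
bot.camera('side')
st();o=bot.get_obs()
c=bot.get_calibration('wrist');p,d=bot.camera('wrist');pickle.dump((c,p,d,o),open('w7.pkl','wb'));g=cv2.rotate(p,cv2.ROTATE_180);cv2.imwrite('pics/w7.png',cv2.resize(g[60:300,60:460],None,fx=2,fy=2,interpolation=cv2.INTER_CUBIC));c=bot.get_calibration('side');p,d=bot.camera('side');pickle.dump((c,p,d,o),open('s7.pkl','wb'));cv2.imwrite('pics/s7.png',cv2.resize(p[210:330,200:370],None,fx=4,fy=4));st()
E
```

```text
clock: 9.4
eef_pos: [0.4916, -0.2426, 0.0833]
tool_rot: [0.679, 0.625, 0.26, 0.285]
ft_force: [0.6, 0.1, -1.3]
grip_width: 0.0288
clock: 10.2
eef_pos: [0.5628, -0.2487, 0.0729]
tool_rot: [0.679, 0.625, 0.26, 0.284]
ft_force: [0.9, 0.8, -1.4]
grip_width: 0.0288
10.25 p [ 0.5642 -0.2491  0.0735] q [0.6787 0.6249 0.2603 0.2848] F [ 1.4 -0.  -1.2] w 0.0291 J [-0.58  0.34 -0.75 -0.25  0.35 -0.37]
10.35 p [ 0.5626 -0.2487  0.073 ] q [0.679  0.625  0.26   0.2841] F [-0.1 -0.6 -1.3] w 0.0285 J [-0.58  0.34 -0.76 -0.25  0.35 -0.37]
```

View pics/w7.png

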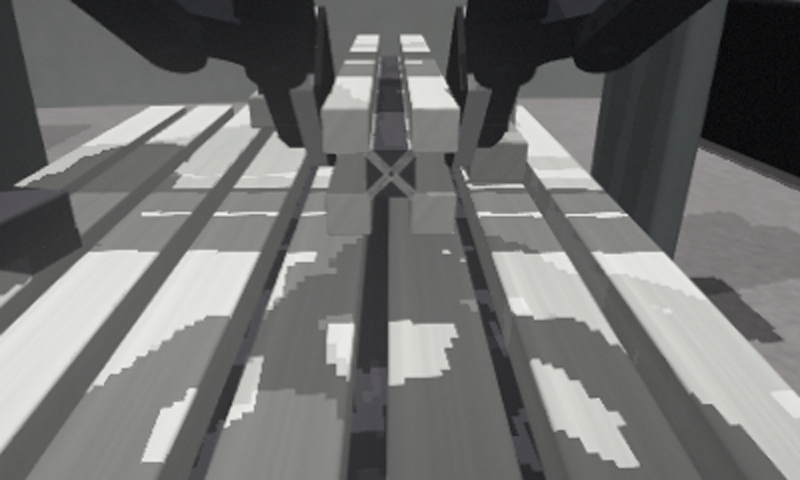

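View pics/s7.png

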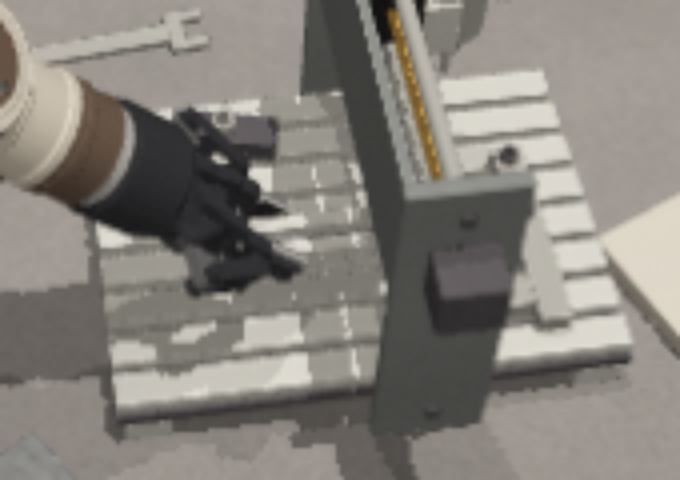

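```bash
python3 - <<'E'
from h import *
import pickle
c,p,d,o=pickle.load(open('w7.pkl','rb'))
f=lambda l:np.array([511,383])-((np.array(l)+.5)/2+np.array([60,60])-.5)
O=np.array([.608,-.222]);X=np.array([.9962,-.0872]);Y=np.array([.0872,.9962])
def rt(P): return np.c_[(P[:,:2]-O)@X,(P[:,:2]-O)@Y,P[:,2]].round(4).tolist()
print('sidestop bottom',rt(onz(c,f([(470,180),(526,180)]),.04)),'top',rt(onz(c,f([(472,152),(524,150)]),.056)))
vv,uu=np.mgrid[0:384,0:512]
def dd(l):
    out=[]
    for q in f(l):
        u,v=np.round(q).astype(int);w=np.median(d[v-1:v+2,u-1:u+2]);oo,r=ray(c,[q]);out.append(oo+r[0]*w)
    return np.array(out)
print('ss face depth',rt(dd([(485,168),(515,168)])))
print('end stop left end',rt(dd([(262,110),(268,118)])))
print('piece end',rt(dd([(345,130),(435,130),(345,212),(435,212)])))
print('piece top',rt(dd([(350,90),(430,90),(362,45),(414,45)])))
print('bed under',rt(dd([(420,300),(300,420)])))
M=R.from_quat(bot.get_obs()['tool_rot']).as_matrix();print('toolx yaw',np.degrees(np.arctan2(M[1,0],M[0,0])),'lean',np.degrees(np.arccos(-M[2,2])), 'roll z of x',M[2,0])
st()
E
```

```text
sidestop bottom [[0.0235, -0.0622, 0.04], [0.024, -0.0845, 0.04]] top [[0.0068, -0.06, 0.056], [0.01, -0.0793, 0.056]]
ss face depth [[0.0211, -0.0674, 0.0457], [0.0219, -0.0792, 0.0455]]
end stop left end [[0.1114, 0.0368, 0.0491], [0.1107, 0.0339, 0.045]]
piece end [[-0.074, -0.0211, 0.0833], [-0.0738, -0.0405, 0.0833], [-0.0738, -0.0206, 0.0643], [-0.0734, -0.0412, 0.0643]]
piece top [[-0.0549, -0.0211, 0.0885], [-0.0567, -0.0403, 0.0889], [0.0455, -0.0193, 0.0885], [0.0441, -0.0398, 0.0887]]
bed under [[-0.0716, -0.0384, 0.04], [-0.116, -0.0145, 0.0398]]
toolx yaw 85.20689156149288 lean 45.3016827447925 roll z of x -0.002092558153997337
10.35 p [ 0.5626 -0.2487  0.073 ] q [0.679  0.625  0.26   0.2841] F [-0.1 -0.6 -1.3] w 0.0285 J [-0.58  0.34 -0.76 -0.25  0.35 -0.37]
```

```bash
python3 -m inch '[[0,-0.06,0.06,0,0,0,1],[0,-0.06,0.06,0,0,0,1],[0,-0.055,0.055,0,0,0,1],[0,-0.055,0.055,0,0,0,1],[0,-0.05,0.05,0,0,0,1],[0,-0.04,0.04,0,0,0,1],[0,-0.04,0.04,0,0,0,1],[0,-0.04,0.04,0,0,0,1]]' && python3 -m inch '[[0,-0.02,0.02,0,0,0,1],[0,-0.02,0.02,0,0,0,1],[0,-0.02,0.02,0,0,0,1],[0,-0.02,0.02,0,0,0,1],[0,0,0,0,0,0,1],[0,0,0,0,0,0,1],[0,0,0,0,0,0,1],[0,0,0,0,0,0,1]]'
```

```text
clock: 11.15
eef_pos: [0.5621, -0.2488, 0.0589]
tool_rot: [0.679, 0.625, 0.26, 0.284]
ft_force: [-0.7, -0.2, -1.5]
grip_width: 0.0287
clock: 11.95
eef_pos: [0.5621, -0.2487, 0.0562]
tool_rot: [0.679, 0.625, 0.26, 0.284]
ft_force: [-0.5, -0.4, -1.8]
grip_width: 0.029
```

```bash
python3 -m inch '[[0,-0.014,0.014,0,0,0,1],[0,-0.014,0.014,0,0,0,1],[0,0,0,0,0,0,1],[0,0,0,0,0,0,1],[0,0,0,0,0,0,1],[0,-0.007,0.007,0,0,0,1],[0,0,0,0,0,0,1],[0,0,0,0,0,0,1]]'
```

```text
clock: 12.75
eef_pos: [0.5622, -0.2487, 0.055]
tool_rot: [0.679, 0.625, 0.26, 0.284]
ft_force: [0.1, -0.3, 0.2]
grip_width: 0.0292
```

```bash
python3 -m inch '[[0,-0.007,0.007,0,0,0,1],[0,0,0,0,0,0,1],[0,0,0,0,0,0,1],[0,0,0,0,0,0,1],[0,0,0,0,0,0,1],[0,0,0,0,0,0,1],[0,0,0,0,0,0,1],[0,0,0,0,0,0,1]]'; python3 -c "
from h import *
print(bot.get_obs()['ft_torque'])"
```

```text
clock: 13.55
eef_pos: [0.5622, -0.2488, 0.055]
tool_rot: [0.679, 0.625, 0.26, 0.284]
ft_force: [-5.7, 0.9, 5.0]
grip_width: 0.0288
[0.24810465 0.88177496 0.16943879]
```

```bash
python3 -m inch '[[0,-0.007,0.007,0,0,0,1],[0,0,0,0,0,0,1],[0,0,0,0,0,0,1],[0,0,0,0,0,0,1],[0,0,0,0,0,0,1],[0,0,0,0,0,0,1],[0,0,0,0,0,0,1],[0,0,0,0,0,0,1]]'; python3 -c "
from h import *
print(bot.get_obs()['ft_torque'])"
```

```text
clock: 14.35
eef_pos: [0.5622, -0.2488, 0.0549]
tool_rot: [0.679, 0.625, 0.26, 0.284]
ft_force: [-6.2, 1.6, 6.0]
grip_width: 0.0288
[0.3260924  0.78218204 0.14349456]
```

```bash
python3 - <<'E'
from h import *
import pickle
o=bot.get_obs()
c=bot.get_calibration('wrist');p,d=bot.camera('wrist');pickle.dump((c,p,d,o),open('w8.pkl','wb'));g=cv2.rotate(p,cv2.ROTATE_180);cv2.imwrite('pics/w8.png',cv2.resize(g[60:300,60:460],None,fx=2,fy=2,interpolation=cv2.INTER_CUBIC));st()
E
```

```text
14.4 p [ 0.5622 -0.2487  0.0549] q [0.6791 0.6247 0.2602 0.2844] F [-6.9  1.7  7.3] w 0.0289 J [-0.59  0.38 -0.77 -0.31  0.35 -0.37]
```

View pics/w8.png

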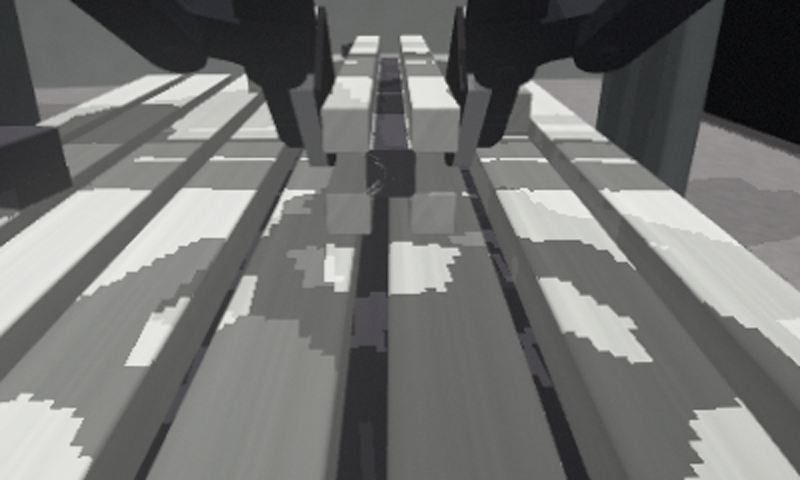

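```bash
cat >> h.py <<'E'
O=np.array([.608,-.222]);X=np.array([.9962,-.0872]);Y=np.array([.0872,.9962])
def rt(P): return np.c_[(P[:,:2]-O)@X,(P[:,:2]-O)@Y,P[:,2]].round(4).tolist()
fw=lambda l:np.array([511,383])-((np.array(l)+.5)/2+np.array([60,60])-.5)
def dd(c,d,l,n=1):
    out=[]
    for q in fw(l):
        u,v=np.round(q).astype(int);w=np.median(d[v-n:v+n+1,u-n:u+n+1]);oo,r=ray(c,[q]);out.append(oo+r[0]*w)
    return np.array(out)
E
python3 - <<'E'
from h import *
import pickle
c,p,d,o=pickle.load(open('w8.pkl','rb'))
print('end',rt(dd(c,d,[(345,130),(435,130),(345,215),(435,215)])))
print('top',rt(dd(c,d,[(350,90),(430,90),(356,70),(424,70),(366,45),(414,45)])))
E
```

```text
end [[-0.0758, -0.0209, 0.0647], [-0.0755, -0.0403, 0.0647], [-0.0761, -0.0204, 0.0451], [-0.076, -0.041, 0.0451]]
top [[-0.0571, -0.0209, 0.0699], [-0.0578, -0.0401, 0.0701], [-0.0229, -0.0205, 0.0697], [-0.0242, -0.0404, 0.07], [0.0461, -0.0207, 0.0696], [0.0453, -0.0398, 0.0697]]
```

```bash
python3 -m inch '[[-0.04,0.004,-0.004,0,0,0,1],[-0.06,0,0,0,0,0,1],[-0.06,0,0,0,0,0,1],[-0.06,0,0,0,0,0,1],[-0.06,0,0,0,0,0,1],[-0.06,0,0,0,0,0,1],[-0.06,0,0,0,0,0,1],[-0.06,0,0,0,0,0,1]]' && python3 -m inch '[[-0.05,0,0,0,0,0,1],[-0.04,0,0,0,0,0,1],[-0.04,0,0,0,0,0,1],[-0.03,0,0,0,0,0,1],[0,0,0,0,0,0,1],[0,0,0,0,0,0,1],[0,0,0,0,0,0,1],[0,0,0,0,0,0,1]]'; python3 -c "
from h import *
o=bot.get_obs();print(rt(o['eef_pos'][None]),o['ft_torque'])"
```

```text
clock: 15.2
eef_pos: [0.5615, -0.2602, 0.0549]
tool_rot: [0.679, 0.625, 0.26, 0.284]
ft_force: [0.9, 3.7, 5.5]
grip_width: 0.0287
clock: 16.0
eef_pos: [0.5611, -0.2643, 0.0549]
tool_rot: [0.679, 0.625, 0.26, 0.284]
ft_force: [-0.0, 3.1, 5.3]
grip_width: 0.0287
[[-0.0431, -0.0462, 0.0549]] [0.72446461 0.04716515 0.52419809]
```

```bash
python3 -m inch '[[-0.02,0,0,0,0,0,1],[-0.02,0,0,0,0,0,1],[-0.02,0,0,0,0,0,1],[0,0,0,0,0,0,1],[0,0,0,0,0,0,1],[0,0,0,0,0,0,1],[0,0,0,0,0,0,1],[0,0,0,0,0,0,1]]'; python3 -c "
from h import *
o=bot.get_obs();print(rt(o['eef_pos'][None]),o['ft_torque'])"
```

```text
clock: 16.8
eef_pos: [0.561, -0.2649, 0.0549]
tool_rot: [0.679, 0.625, 0.261, 0.284]
ft_force: [0.3, 5.6, 6.5]
grip_width: 0.0287
[[-0.043, -0.0468, 0.0549]] [ 1.03611554 -0.03172104  0.84833334]
```

```bash
python3 -m inch '[[-0.02,0,0,0,0,0,1],[-0.02,0,0,0,0,0,1],[0,0,0,0,0,0,1],[0,0,0,0,0,0,1],[0,0,0,0,0,0,1],[0,0,0,0,0,0,1],[0,0,0,0,0,0,1],[0,0,0,0,0,0,1]]'; python3 -c "
from h import *
o=bot.get_obs();print(rt(o['eef_pos'][None]),o['ft_torque'])"
```

```text
clock: 17.6
eef_pos: [0.561, -0.2651, 0.0549]
tool_rot: [0.678, 0.625, 0.261, 0.283]
ft_force: [-0.1, 7.3, 7.2]
grip_width: 0.0286
[[-0.0431, -0.047, 0.0549]] [ 1.28366063 -0.20425677  1.11698504]
```

```bash
python3 - <<'E'
from h import *
import pickle
o=bot.get_obs()
c=bot.get_calibration('wrist');p,d=bot.camera('wrist');pickle.dump((c,p,d,o),open('w9.pkl','wb'));g=cv2.rotate(p,cv2.ROTATE_180);cv2.imwrite('pics/w9.png',cv2.resize(g[60:300,60:460],None,fx=2,fy=2,interpolation=cv2.INTER_CUBIC));st()
M=R.from_quat(bot.get_obs()['tool_rot']).as_matrix();print('toolx yaw',np.degrees(np.arctan2(M[1,0],M[0,0])))
E
```

```text
17.65 p [ 0.561  -0.2651  0.0549] q [0.6783 0.6255 0.2615 0.2834] F [-0.1  7.1  6.4] w 0.0289 J [-0.62  0.39 -0.75 -0.28  0.38 -0.4 ]
toolx yaw 85.36263952963156
```

View pics/w9.png

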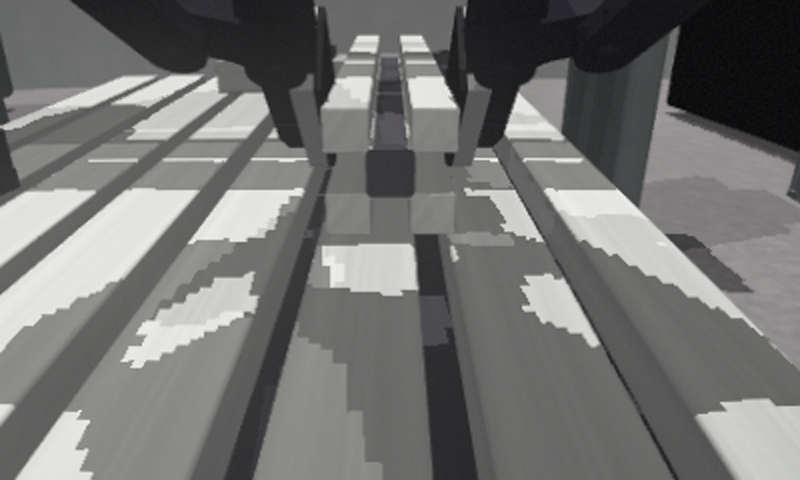

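```bash
python3 - <<'E'
from h import *
import pickle
for n in ('w8','w9'):
    c,p,d,o=pickle.load(open(n+'.pkl','rb'))
    g=cv2.cvtColor(cv2.rotate(p,cv2.ROTATE_180),cv2.COLOR_BGR2GRAY).astype(float)
    L=[];Rr=[]
    for v in range(78,112,2):
        row=cv2.GaussianBlur(g[v:v+1],(1,1),0)[0]
        s=np.diff(row[220:290]);  # slot left edge (neg), right edge (pos)
        mid=255-220
        l=np.argmin(s[mid-12:mid])+mid-12; r=np.argmax(s[mid:mid+14])+mid
        L.append((l+220.5,v));Rr.append((r+220.5,v))
    def cast(Q): return onz(c,np.array([511,383])-np.array(Q),.07)
    A=np.array(rt(cast(L)));B=np.array(rt(cast(Rr)))
    for Q in (A,B):
        k=np.polyfit(Q[:,0],Q[:,1],1);res=Q[:,1]-np.polyval(k,Q[:,0]);ok=abs(res)<.002;k=np.polyfit(Q[ok,0],Q[ok,1],1)
        print(n,ok.sum(),'yaw rel router',np.degrees(k[0]).round(2),'y at x0',k[1].round(4),'y at .0655',np.polyval(k,.07).round(4))
E
```

```text
w8 17 yaw rel router 0.24 y at x0 -0.0255 y at .0655 -0.0252
w8 15 yaw rel router 0.18 y at x0 -0.0346 y at .0655 -0.0344
w9 17 yaw rel router 0.67 y at x0 -0.0418 y at .0655 -0.041
w9 17 yaw rel router 0.31 y at x0 -0.0506 y at .0655 -0.0502
```

```bash
python3 -m inch '[[0,0,0,0,-0.0008,0.0008,1],[0,0,0,0,-0.0008,0.0008,1],[0,0,0,0,0,0,1],[0,0,0,0,0,0,1],[0,0,0,0,0,0,1],[0,0,0,0,0,0,1],[0,0,0,0,0,0,1],[0,0,0,0,0,0,1]]'; python3 -c "
from h import *
o=bot.get_obs();print(rt(o['eef_pos'][None]),o['ft_torque'])
M=R.from_quat(o['tool_rot']).as_matrix();print('toolx yaw',np.degrees(np.arctan2(M[1,0],M[0,0])))"
```

```text
clock: 18.45
eef_pos: [0.561, -0.265, 0.0549]
tool_rot: [0.68, 0.624, 0.26, 0.284]
ft_force: [-1.1, 7.0, 6.3]
grip_width: 0.0291
[[-0.0431, -0.047, 0.0549]] [ 1.05762541 -0.05626259  1.65240542]
toolx yaw 85.01343993905994
```

```bash
python3 -m inch '[[0,0.03,0.03,0,0,0,1],[0,0.04,0.04,0,0,0,1],[0,0.04,0.04,0,0,0,1],[0,0.04,0.04,0,0,0,1],[0,0.04,0.04,0,0,0,1],[0,0.04,0.04,0,0,0,1],[0,0.04,0.04,0,0,0,1],[0,0.04,0.04,0,0,0,1]]'; python3 -c "
from h import *
o=bot.get_obs();print(rt(o['eef_pos'][None]),o['ft_torque'])
M=R.from_quat(o['tool_rot']).as_matrix();print('toolx yaw',np.degrees(np.arctan2(M[1,0],M[0,0])))"
```

```text
clock: 19.25
eef_pos: [0.5686, -0.2654, 0.0548]
tool_rot: [0.682, 0.623, 0.26, 0.283]
ft_force: [-24.5, 9.2, 27.1]
grip_width: 0.0289
[[-0.0355, -0.0466, 0.0548]] [1.48001883 0.55357022 1.68165372]
toolx yaw 84.86644919036134
```

```bash
python3 -m inch '[[0,0.004,-0.004,0,0,0,1],[0,0.004,-0.004,0,0,0,1],[0,0.004,-0.004,0,0,0,1],[0,0,0,0,0,0,1],[0,0,0,0,0,0,1],[0,0,0,0,0,0,1],[0,0,0,0,0,0,1],[0,0,0,0,0,0,1]]'; python3 -c "
from h import *
o=bot.get_obs();print(rt(o['eef_pos'][None]),o['ft_torque'])
M=R.from_quat(o['tool_rot']).as_matrix();print('toolx yaw',np.degrees(np.arctan2(M[1,0],M[0,0])),'lean',np.degrees(np.arccos(-M[2,2])),M[2,0])
c=bot.get_calibration('wrist');p,d=bot.camera('wrist');g=cv2.rotate(p,cv2.ROTATE_180);cv2.imwrite('pics/w10.png',cv2.resize(g[60:300,60:460],None,fx=2,fy=2,interpolation=cv2.INTER_CUBIC));st()
print(rt(dd(c,d,[(345,130),(435,130),(345,215),(435,215)])))
print('top',rt(dd(c,d,[(350,90),(430,90),(356,70),(424,70),(366,45),(414,45)])))
"
```

```text
clock: 20.05
eef_pos: [0.5688, -0.2654, 0.0548]
tool_rot: [0.682, 0.623, 0.26, 0.283]
ft_force: [-19.8, 8.6, 21.6]
grip_width: 0.0288
[[-0.0352, -0.0466, 0.0548]] [1.46249441 0.49867588 1.63665291]
toolx yaw 84.8725379667673 lean 45.17842881266553 0.0017714975384838239
20.1 p [ 0.5688 -0.2654  0.0548] q [0.6816 0.6228 0.2598 0.2829] F [-19.8   8.9  21.6] w 0.0287 J [-0.61  0.4  -0.73 -0.28  0.36 -0.38]
[[-0.0681, -0.0368, 0.0648], [-0.0676, -0.0562, 0.0647], [-0.0677, -0.0361, 0.045], [-0.0676, -0.0568, 0.0449]]
top [[-0.0503, -0.037, 0.0701], [-0.0497, -0.0561, 0.07], [-0.0173, -0.0368, 0.0699], [-0.0163, -0.0565, 0.0698], [0.0519, -0.0373, 0.0695], [0.05, -0.0562, 0.0696]]
```

View pics/w10.png

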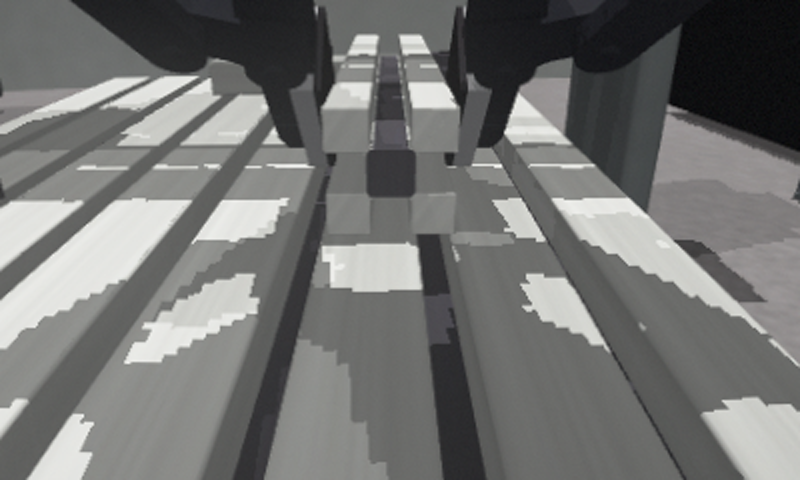

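```bash
python3 -m inch '[[0,0.006,-0.006,0,0,0,1],[0,0.006,-0.006,0,0,0,1],[0,0.006,-0.006,0,0,0,1],[0,0,0,0,0,0,1],[0,0,0,0,0,0,1],[0,0,0,0,0,0,1],[0,0,0,0,0,0,1],[0,0,0,0,0,0,1]]'; python3 -c "
from h import *
o=bot.get_obs();print(rt(o['eef_pos'][None]),o['ft_torque'])"
```

```text
clock: 20.9
eef_pos: [0.5688, -0.2654, 0.0548]
tool_rot: [0.682, 0.623, 0.259, 0.283]
ft_force: [-16.3, 8.4, 16.9]
grip_width: 0.0288
[[-0.0353, -0.0466, 0.0548]] [1.3486435  0.60397643 1.49605142]
```

```bash
python3 -m inch '[[0,0.006,-0.006,0,0,0,1],[0,0.006,-0.006,0,0,0,1],[0,0.006,-0.006,0,0,0,1],[0,0.006,-0.006,0,0,0,1],[0,0,0,0,0,0,1],[0,0,0,0,0,0,1],[0,0,0,0,0,0,1],[0,0,0,0,0,0,1]]'; python3 -c "
from h import *
o=bot.get_obs();print(rt(o['eef_pos'][None]),o['ft_torque'])"
```

```text
clock: 21.7
eef_pos: [0.5688, -0.2654, 0.0548]
tool_rot: [0.682, 0.623, 0.259, 0.282]
ft_force: [-11.6, 6.9, 11.1]
grip_width: 0.0291
[[-0.0353, -0.0466, 0.0548]] [1.2505846  0.67608744 1.44225322]
```

```bash
python3 -m inch '[[0,0.026,0.02,0,0,0,1],[0,0.026,0.02,0,0,0,1],[0,0.026,0.02,0,0,0,1],[0,0.026,0.02,0,0,0,1],[0,0.026,0.02,0,0,0,1],[0,0,0,0,0,0,1],[0,0,0,0,0,0,1],[0,0,0,0,0,0,1]]'; python3 -c "
from h import *
o=bot.get_obs();print(rt(o['eef_pos'][None]),o['ft_torque'])"
```

```text
clock: 22.5
eef_pos: [0.5726, -0.2656, 0.0548]
tool_rot: [0.682, 0.623, 0.259, 0.282]
ft_force: [-10.9, 6.1, 8.6]
grip_width: 0.0291
[[-0.0315, -0.0466, 0.0548]] [1.20237801 0.80253598 1.35430748]
```

```bash
python3 -m inch '[[0,0.031,0.027,0,0,0,1],[0,0.031,0.027,0,0,0,1],[0,0.031,0.027,0,0,0,1],[0,0.031,0.027,0,0,0,1],[0,0.031,0.027,0,0,0,1],[0,0.031,0.027,0,0,0,1],[0,0.031,0.027,0,0,0,1],[0,0,0,0,0,0,1]]'; python3 -c "
from h import *
o=bot.get_obs();print(rt(o['eef_pos'][None]),o['ft_torque'])"
```

```text
clock: 23.3
eef_pos: [0.5796, -0.2662, 0.0548]
tool_rot: [0.682, 0.623, 0.259, 0.281]
ft_force: [-7.5, 6.5, 5.5]
grip_width: 0.0289
[[-0.0244, -0.0465, 0.0548]] [1.11616244 0.89860536 1.27895332]
```

```bash
python3 -m inch '[[0,0.021,0.02,0,0,0,1],[0,0.021,0.02,0,0,0,1],[0,0.021,0.02,0,0,0,1],[0,0.021,0.02,0,0,0,1],[0,0.021,0.02,0,0,0,1],[0,0.014,0.014,0,0,0,1],[0,0,0,0,0,0,1],[0,0,0,0,0,0,1]]'; python3 -c "
from h import *
o=bot.get_obs();print(rt(o['eef_pos'][None]),o['ft_torque'])"
```

```text
clock: 24.1
eef_pos: [0.5836, -0.2666, 0.0548]
tool_rot: [0.682, 0.623, 0.258, 0.281]
ft_force: [-7.9, 7.1, 5.6]
grip_width: 0.0291
[[-0.0204, -0.0466, 0.0548]] [1.14582903 0.93163459 1.28021792]
```

```bash
python3 -m inch '[[0,0.014,0.014,0,0,0,1],[0,0.014,0.014,0,0,0,1],[0,0.014,0.014,0,0,0,1],[0,0,0,0,0,0,1],[0,0,0,0,0,0,1],[0,0,0,0,0,0,1],[0,0,0,0,0,0,1],[0,0,0,0,0,0,1]]'; python3 -c "
from h import *
o=bot.get_obs();print(rt(o['eef_pos'][None]),o['ft_torque'])"
```

```text
clock: 24.9
eef_pos: [0.5851, -0.2667, 0.0548]
tool_rot: [0.682, 0.623, 0.258, 0.281]
ft_force: [-8.8, 6.9, 5.6]
grip_width: 0.0291
[[-0.0189, -0.0465, 0.0548]] [1.11021461 0.92989071 1.3102534 ]
```

```bash
python3 -m inch '[[0,0.014,0.014,0,0,0,1],[0,0.014,0.014,0,0,0,1],[0,0,0,0,0,0,1],[0,0,0,0,0,0,1],[0,0,0,0,0,0,1],[0,0,0,0,0,0,1],[0,0,0,0,0,0,1],[0,0,0,0,0,0,1]]'; python3 -c "
from h import *
o=bot.get_obs();print(rt(o['eef_pos'][None]),o['ft_torque'])"
```

```text
clock: 25.7
eef_pos: [0.5861, -0.2668, 0.0548]
tool_rot: [0.682, 0.623, 0.258, 0.281]
ft_force: [-8.6, 6.4, 6.3]
grip_width: 0.0287
[[-0.018, -0.0465, 0.0548]] [1.11638523 0.90192069 1.28376794]
```

```bash
python3 -m inch '[[0,0.014,0.014,0,0,0,1],[0,0.014,0.014,0,0,0,1],[0,0,0,0,0,0,1],[0,0,0,0,0,0,1],[0,0,0,0,0,0,1],[0,0,0,0,0,0,1],[0,0,0,0,0,0,1],[0,0,0,0,0,0,1]]'; python3 -c "
from h import *
o=bot.get_obs();print(rt(o['eef_pos'][None]),o['ft_torque'])"
```

```text
clock: 26.5
eef_pos: [0.5871, -0.2669, 0.0548]
tool_rot: [0.682, 0.623, 0.259, 0.281]
ft_force: [-9.4, 5.7, 5.5]
grip_width: 0.0288
[[-0.0169, -0.0465, 0.0548]] [1.11688344 0.94608373 1.29409395]
```

```bash
python3 -m inch '[[0,0.014,0.014,0,0,0,1],[0,0.014,0.014,0,0,0,1],[0,0,0,0,0,0,1],[0,0,0,0,0,0,1],[0,0,0,0,0,0,1],[0,0,0,0,0,0,1],[0,0,0,0,0,0,1],[0,0,0,0,0,0,1]]'; python3 -c "
from h import *
o=bot.get_obs();print(rt(o['eef_pos'][None]),o['ft_torque'])"
```

```text
clock: 27.3
eef_pos: [0.5877, -0.2669, 0.0548]
tool_rot: [0.683, 0.623, 0.258, 0.281]
ft_force: [-10.5, 7.1, 7.3]
grip_width: 0.0288
[[-0.0163, -0.0465, 0.0548]] [1.17498678 1.03178486 1.35763041]
```

```bash
python3 -m inch '[[0,0.014,0.014,0,0,0,1],[0,0.014,0.014,0,0,0,1],[0,0,0,0,0,0,1],[0,0,0,0,0,0,1],[0,0,0,0,0,0,1],[0,0,0,0,0,0,1],[0,0,0,0,0,0,1],[0,0,0,0,0,0,1]]'; python3 -c "
from h import *
o=bot.get_obs();print(rt(o['eef_pos'][None]),o['ft_torque'])"
```

```text
clock: 28.1
eef_pos: [0.5877, -0.2669, 0.0548]
tool_rot: [0.683, 0.623, 0.258, 0.281]
ft_force: [-17.7, 7.2, 13.2]
grip_width: 0.0293
[[-0.0163, -0.0465, 0.0548]] [1.19859826 1.16607337 1.43574822]
```

```bash
python3 -m inch '[[0,0,0,0,0,0,0.1],[0,0,0,0,0,0,-0.2],[0,0,0,0,0,0,-0.2],[0,0,0,0,0,0,-0.2],[0,0,0,0,0,0,-0.2],[0,0,0,0,0,0,-0.2],[0,0,0,0,0,0,-0.2],[0,0,0,0,0,0,-0.2]]'; python3 - <<'E'
from h import *
import pickle
o=bot.get_obs();print(rt(o['eef_pos'][None]))
c=bot.get_calibration('wrist');p,d=bot.camera('wrist');pickle.dump((c,p,d,o),open('w11.pkl','wb'));g=cv2.rotate(p,cv2.ROTATE_180);cv2.imwrite('pics/w11.png',cv2.resize(g[60:300,60:460],None,fx=2,fy=2,interpolation=cv2.INTER_CUBIC));st()
E
```

```text
clock: 28.9
eef_pos: [0.5922, -0.2696, 0.0577]
tool_rot: [0.681, 0.622, 0.259, 0.285]
ft_force: [0.1, -0.9, -0.2]
grip_width: 0.0511
[[-0.0115, -0.0488, 0.0577]]
28.95 p [ 0.5923 -0.2695  0.0577] q [0.6814 0.6224 0.2589 0.285 ] F [ 0.4 -1.   0.6] w 0.0512 J [-0.58  0.42 -0.68 -0.26  0.34 -0.36]
```

View pics/w11.png

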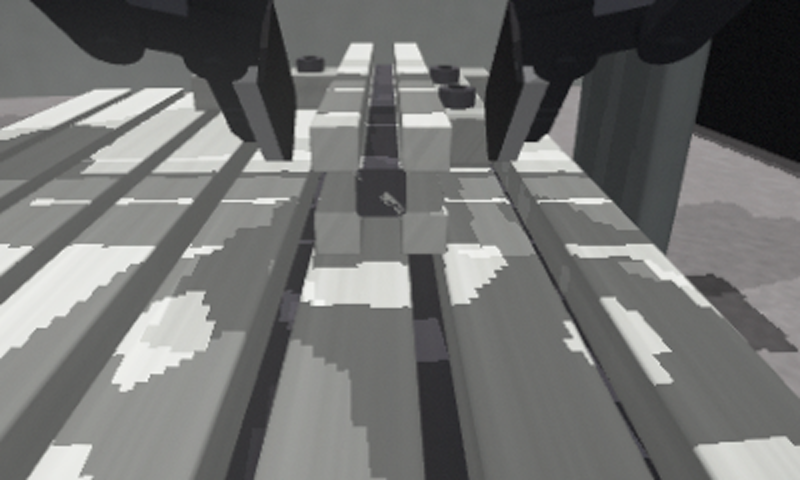

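```bash
python3 -m inch '[[0,0,-0.1,0,0,0,-0.2],[0,0,-0.3,0,0,0,-0.2],[0,0,-0.3,0,0,0,-0.2],[0,0,-0.3,0,0,0,-0.2],[0,0,-0.3,0,0,0,-0.2],[0,0,-0.3,0,0,0,-0.2],[0,0,-0.2,0,0,0,-0.2],[0,0,0,0,0,0,-0.2]]'; python3 - <<'E'
from h import *
import pickle
o=bot.get_obs();print(rt(o['eef_pos'][None]))
c=bot.get_calibration('wrist');p,d=bot.camera('wrist');pickle.dump((c,p,d,o),open('w12.pkl','wb'));g=cv2.rotate(p,cv2.ROTATE_180);cv2.imwrite('pics/w12.png',cv2.resize(g[60:200,150:350],None,fx=4,fy=4,interpolation=cv2.INTER_CUBIC));st()
E
```

```text
clock: 29.75
eef_pos: [0.5602, -0.2668, 0.0902]
tool_rot: [0.681, 0.622, 0.259, 0.286]
ft_force: [-0.3, -0.5, 0.7]
grip_width: 0.0513
[[-0.0438, -0.0488, 0.0902]]
29.8 p [ 0.5604 -0.2668  0.09  ] q [0.6814 0.6222 0.2589 0.2854] F [ 0.6 -0.3  0.1] w 0.0511 J [-0.62  0.31 -0.72 -0.18  0.37 -0.39]
```

View pics/w12.png

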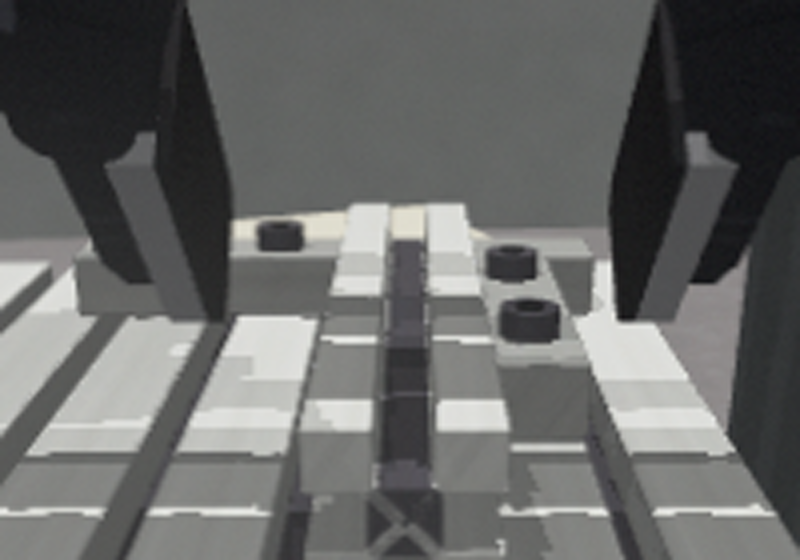

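```bash
python3 - <<'E'
from h import *
import pickle
c,p,d,o=pickle.load(open('w12.pkl','rb'))
f=lambda l:np.array([511,383])-((np.array(l)+.5)/4+np.array([150,60])-.5)
for nm,z,l in [('inL',.07,[(383,430),(389,207)]),('inR',.07,[(435,430),(427,207)]),('outL',.07,[(300,430),(350,207)]),('outR',.07,[(509,432),(466,207)]),('ssR',.056,[(589,361),(553,285)]),('ssFrontTop',.056,[(500,364),(588,364)]),('ssbot',.04,[(508,441),(588,441)]),('esTop',.056,[(80,256),(230,256)]),('esR',.056,[(560,256),(590,256)]),('esBot',.04,[(80,313),(130,313)]) ]:
    P=np.array(rt(onz(c,f(l),z)));e=P[1]-P[0];print(nm,P.tolist(),'ang',np.degrees(np.arctan2(e[1],e[0])).round(2))
cv2.imwrite('pics/w12g.png',cv2.resize(cv2.rotate(p,cv2.ROTATE_180)[105:175,215:305],None,fx=8,fy=8,interpolation=cv2.INTER_NEAREST))
E
```

```text
inL [[-0.05, -0.0435, 0.07], [0.1049, -0.0414, 0.07]] ang 0.78
inR [[-0.05, -0.0507, 0.07], [0.1049, -0.0511, 0.07]] ang -0.15
outL [[-0.05, -0.032, 0.07], [0.1049, -0.0314, 0.07]] ang 0.22
outR [[-0.0507, -0.0609, 0.07], [0.1051, -0.0612, 0.07]] ang -0.11
ssR [[0.0225, -0.0826, 0.056], [0.0808, -0.0816, 0.056]] ang 0.98
ssFrontTop [[0.0205, -0.0648, 0.056], [0.0206, -0.0822, 0.056]] ang -89.67
ssbot [[0.0196, -0.0668, 0.04], [0.0196, -0.083, 0.04]] ang -90.0
esTop [[0.1114, 0.0415, 0.056], [0.1105, 0.0011, 0.056]] ang -91.28
esR [[0.1108, -0.0867, 0.056], [0.1109, -0.0947, 0.056]] ang -89.28
esBot [[0.1124, 0.0436, 0.04], [0.1122, 0.0298, 0.04]] ang -90.83
```

View pics/w12g.png

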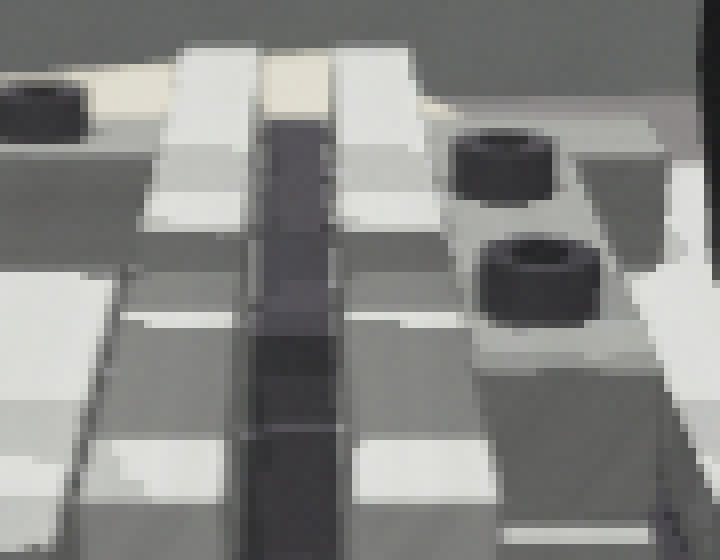

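```bash
python3 - <<'E'
from h import *
import pickle
c,p,d,o=pickle.load(open('w11.pkl','rb'))
print('w11 end',rt(dd(c,d,[(335,150),(425,150),(335,232),(425,232)])))
print('top',rt(dd(c,d,[(350,100),(418,100)])))
c,p,d,o=pickle.load(open('w12.pkl','rb'))
g=cv2.rotate(p,cv2.ROTATE_180);D=d[::-1,::-1]
for q in [(237,175),(268,175),(236,170),(270,170)]:
    w=np.median(D[q[1]-1:q[1]+2,q[0]-1:q[0]+2]);oo,r=ray(c,[np.array([511,383])-q]);print('w12 end',rt(oo[None]+r*w))
E
```

```text
w11 end [[-0.0488, -0.0369, 0.0645], [-0.0489, -0.0558, 0.0645], [-0.0483, -0.0361, 0.0454], [-0.049, -0.0563, 0.0457]]
top [[-0.0237, -0.0388, 0.0701], [-0.0237, -0.0554, 0.0701]]
w12 end [[-0.049, -0.0387, 0.0648]]
w12 end [[-0.049, -0.0562, 0.0648]]
w12 end [[-0.049, -0.0382, 0.0679]]
w12 end [[-0.0485, -0.0573, 0.0677]]
```

```bash
python3 -m inch '[[0,0,-0.4,0,0,0,-0.2],[0,0,-0.5,0,0,0,-0.2],[0,0,-0.6,0,0,0,-0.2],[0,0,-0.6,0,0,0,-0.2],[0,0,-0.6,0,0,0,-0.2],[0,0,-0.5,0,0,0,-0.2],[0,0,-0.4,0,0,0,-0.2],[0,0,0,0,0,0,-0.2]]'; python3 - <<'E'
from h import *
st()
p,d=bot.camera('side');cv2.imwrite('pics/s13.png',cv2.resize(p[120:330,170:370],None,fx=2.8,fy=2.8))
p,d=bot.camera('wrist');cv2.imwrite('pics/w13.png',cv2.rotate(p,cv2.ROTATE_180))
E
```

```text
clock: 30.6
eef_pos: [0.4964, -0.2609, 0.1538]
tool_rot: [0.681, 0.622, 0.259, 0.286]
ft_force: [-0.0, -0.4, 0.0]
grip_width: 0.0515
30.6 p [ 0.4964 -0.2609  0.1538] q [0.6813 0.6221 0.2589 0.2858] F [-0.  -0.4  0. ] w 0.0515 J [-0.71  0.08 -0.76  0.03  0.42 -0.46]
```

View pics/s13.png

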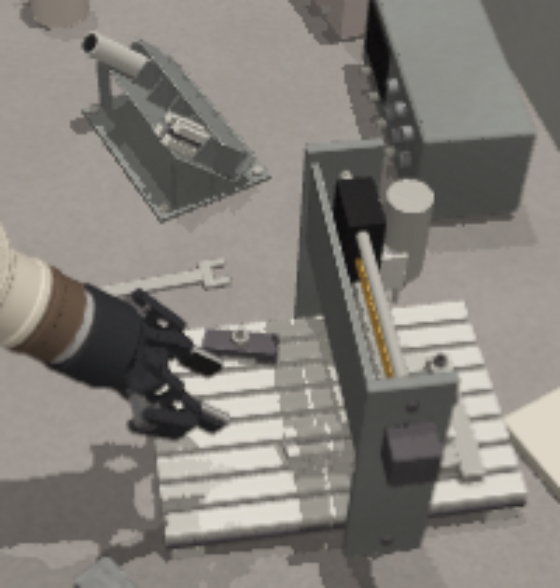

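View pics/w13.png

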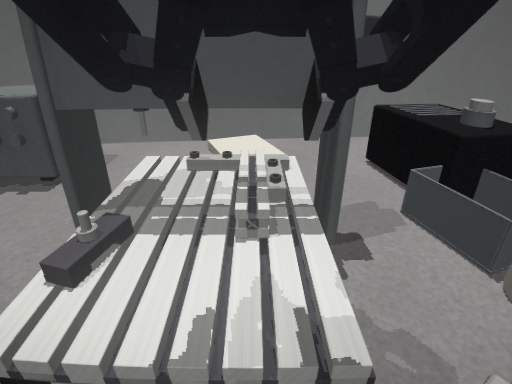

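The last pictures show the piece lying flat in the corner of both stops. The tube and short profile are still in the rack, the strap clamp and wrench have not moved, and the hand is clear.

```bash
python3 -c "
from workcell import bot
print(bot.job_done())"
```

```text
the job is handed in; nothing more can be done
None
```

I loaded the 160 mm profile on the router bed and handed the job in at about 31 s of robot time. I drew it lengthwise out of the middle pocket, about 113 mm, before lifting it away. Then I laid it flat under the gantry, brought it against the side stop and slid it along to the end stop.

- **Side stop:** I felt it at about 7 N, of which roughly 3 N was bed friction. After release, the piece's face and the stop's face measured within about 0.5 mm of each other. The piece was within about 0.2° of parallel to the stop.
- **End stop:** I felt it at about 18 N total, of which roughly 8 to 9 N was friction, and the piece stopped moving. After release, the far end measured at 111 mm in the router's axes, against a stop face measured at 111 to 112 mm.
- **Flat on the bed:** The top face was 30 mm above the bed along its length, and the wrist force was about zero once I let go and backed off.
- **Other items:** The last pictures show the tube and the short profile still in the rack, and the strap clamp and wrench unmoved. The brush, oil bottle and mug were not checked in those pictures, but the arm did not come near them.

**What did not go smoothly:** Early in the slide the piece pressed down and stuck, with readings up to about 27 N down and 25 N back. I eased the hand up and continued with lower forces.

**Not confirmed directly:** The piece hides the contact lines from the camera, so "snug" rests on the felt contact and on measurements good to about 1 mm.

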